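Set up the disc cutter for the smallest disc

ROBOT

A 6-joint arm with a two-finger parallel gripper is mounted at the origin on a cart in front of the work surface, level with it; the furniture and walls round the work are solid. World frame = base frame: x ahead of the robot, y to its left, z up, the work surface at z = 0. Lengths are in mm, angles in rad, forces in N, time in s.
With the tool pointing down it reaches from about 350 to 975 mm from the base axis. Payload 7.1 kg.
Tool frame: the origin (TCP) lies at the very end of the fingers, on their centre line; the grasp point (between the pads) lies 19 mm behind it; z points along the fingers, x is the direction in which the jaws open and shut, and the axes are right-handed (so a half turn about z gives the same grasp; the last joint's range is limited). The gripper opens to 88 mm and grips with 3 to 60 N. Pads are 20 mm wide; open, the fingers measure 115 mm over their backs; the gripper's body (75 mm by 178 mm) begins 61 mm behind the grasp point.
Start: joints at [1.115, 0.423, 1.63, -0, 1.089, -0.019], TCP at [264.369, 566.316, 222.675] pointing down, gripper open.
Joint ranges: [-3, 3], [-0.9, 2.11], [0.09, 2.58], [-1.31, 4.45], [0.11, 2.69], [-2.54, 2.54]. Speed limits (rad/s): [2.39, 2.39, 3.01, 3.14, 3.14, 3.14].

INTERFACE

Orientations are given as a rotation vector (axis times angle).
In Python, from workcell import * gives the robot as it stands.
- The arm moves only by the tool arm_command, never from a script. Its argument "increments" is a list of rows, each a list of 2 entries, a list of its own where there are three numbers: the shift along the tool's x, y, z in cm, then the turn about the tool's z in degrees. In form: [[[dx, dy, dz], turn], ...]. A call has 1 to 20 rows; each row shifts and turns the pose as measured when the row begins, along the tool's axes as they then stand; what a row does not reach is not made up. A row lasts 1/10 s, in which the tool goes at most 50 mm and 8.59 degrees, less where a joint would pass 70% of its speed; a pose out of reach is approached as far as the arm can. A call is refused whole if a number of a shift passes 5 or a number of a turn 8.59, either way. A call with a gripper value outside its range is refused whole. "gripper" is the opening, from 0 (shut) to 1 (fully open), set as the call begins (left out, the last holds). The fingers move at their own pace and stop on an object; the grip force is fixed at half the most. Time passes only in rows, so rows that do not move let the fingers close. It gives the time, the measured TCP pose, the force and the opening at its end, in the units of the state.
- get_obs(): the state, without advancing time (a new reading comes with each control period).
- get_image(name): name is "side" or "top" or "wrist"; returns the picture (420x560x3 uint8, red, green, blue); there is no depth.
- camera_params(name): a dict with "K" (3x3 intrinsics, pixels), "k1" (the pictures are not rectified: a ray, as slopes to the right and down, at radius r is drawn at 1 + k1 r^2 times it, then the intrinsics apply), "rvec" (rotation vector, rad) and "tvec" (3), from world to camera coordinates, as OpenCV has them; the wrist camera has in their place "T_tool_cam" (4x4, takes a point from camera to tool coordinates, whose origin is the TCP and whose axes are the tool frame's). Camera axes: x right, y down, z forward; pixel columns grow to the right and rows downward; lengths in mm; the calibration is good to about 2 mm. A picture is of the moment at which its call begins: read the wrist's pose just before it. camera_params takes no time and is no camera call.
- close_job(): hands the job in, once; it reports no verdict.
The state is a dict: "t": time; "qpos": joint angles; "qvel": joint speeds; "joint_torque": joint torques, N m; "ee_pos": TCP position; "orientation": TCP orientation; "ft_force": force on the tool from outside, world axes, zero at the start; "moment": the same for the moment, N m; "width": finger opening in mm.
Only numpy, scipy, OpenCV 4.12 (cv2) and the standard library are available. Lean on these libraries where they do the work, as an engineer would, in place of code of your own. Each camera call takes 0.05 s, during which the arm holds its last target.

TASK

Set up the disc cutter for a small disc: slide the loose metal strip flat into the slot at its front until the strip butts against the end stop, then press the clamp lever all the way down so that it holds the strip. Then draw the thinnest of the three punches out of the slanting stand and push it, pilot nose down, into the smallest hole of the die plate until it rests on the strip. Leave the other two punches in the stand, and do not knock about the copper dish, the wax or the wooden ring clamp.

Things in the scene. Friction and masses are not known exactly. Their poses are not given: they have to be found in the camera images.
- strip_center (a point): centre of the loose aluminium strip, 200 long (x), 32 wide (y), 3 mm thick (z), 52 g; corners clipped over the last 6 mm (26 mm wide at the very ends); either end may go in first. It lies level across a black rubber block (60x60, 22 mm high), x roughly away from the robot, some 70 mm overhanging at each end; grip it across its width near the near end.
- cutter: the disc cutter, a steel tool fixed to the bench; origin under the middle of its 168x104 mm base. Axes: x into the slot (away from the robot), y left, z up; the other points on it have the same axes. A die plate 56 mm wide, top 67 mm above the bench, covers the slot from x = -75 to 15 mm; behind it stand the cam clamp (x = 34) and the end stop (face at x = 50).
- slot_mouth (a point): middle of the front opening of the slot, half-way up. The slot is 5 mm high (floor 30 mm above the bench), 36 mm wide between side rails, and runs level and straight back 125 mm from here to the end stop. Floor, roof and rails flare open at the mouth; nothing of the cutter stands more than 17 mm in front of this point.
- end_stop (a point): middle of the face of the end stop at the back of the slot, 31.5 mm above the bench
- strip_home (a point): where the strip's centre is when it lies on the slot floor against the end stop: 100 mm in front of the stop face, 31.5 mm above the bench. The front 58 mm of the strip then still stick out clear of the cutter.
- small_hole (a point): centre of the mouth of the smallest hole, on top of the die plate, 67 mm above the bench. The hole is 11.6 mm wide and goes straight down 32 mm to the slot. It is the rearmost of three in line with the slot; the others are 15.6 mm wide (23 mm in front of it) and 19.6 mm (50 mm in front). The top of a strip in the slot is 34 mm below this point.
- clamp (a joint): angle of the cam lever, rad: 0 raised, 1.05 fully down on a hard stop; it stays where it is left. Its axle lies along the cutter's x, on the centre line, 31 mm behind the small hole and 52.6 mm above the bench. The lever points to +y (left), 45 degrees above level at 0 and 15 below at 1.05. About 3 N at its grip move it, up to about 12 N where the cam bites on the strip at the end.
- lever_grip (a point): point on the axis of the clamp lever, 85 mm from its axle, in its round black grip (14 mm thick, spanning 43 to 97 mm from the axle; nearer in the lever is a 9 mm steel bar). It is pressed down from above.
- punch_small_center (a point): centre of the thinnest punch, the one to use: steel rod 10 mm across, 100 mm long, z along it to its head (dark line 7 mm below the end); the last 6 mm of the foot taper to 6 mm (pilot nose). It stands nose down in one of the stand's three bores (which one varies), leaning 30 degrees from vertical, head towards the robot; 52 mm are in the bore, 48 mm stick out.
- punch_mid_center (a point): centre of the middle punch, 14 mm across, otherwise the same; leave it in the stand
- punch_large_center (a point): centre of the thickest punch, 18 mm across, otherwise the same; leave it in the stand
- stand_face (a point): centre of the slanting top face (48x150 mm) of the wooden punch stand, fixed to the bench; axes level, y along the row of bores. Face and bores lean 30 degrees towards -x (the robot). Three bores 20 mm wide, 52 mm deep, 48 mm apart, the middle one here; the punches lie loosely on the lower wall of their bores, square to the face.
- copper_dish: shallow copper dish, 78 mm across, 18 mm high, origin under its centre; leave it
- wax_lump: lump of wax 28x34x16 mm, origin under its centre; leave it
- ring_clamp: wooden ring clamp 30x134x24 mm lying on the bench, origin under its centre; leave it

How it is judged:
By the outcome, as a careful person would: the job done as asked, in the order asked, and still so for the second after the job is handed in, with the robot touching nothing.
It also fails if it takes over 62 s, if anything falls off the work surface, if the arm or the gripper's body presses on something with over 40 N, if the wrist force passes 120 N, or if a joint passes its speed limit or range.

## Working session

There is one attempt and no reset: what is moved stays moved. The work goes in short steps, Python scripts to look and compute and a tool call to move; the robot and the scene stay as the last step left them, time stands still between calls to the robot, and variables do not carry over. Pictures are saved under pics/ and viewed, and the job is handed in when it is done.

Besides the shell and the picture viewer there is one more tool, called as name(argument=value, ...), one argument or row to a line, values as JSON. arm_command: Moves the arm, as the interface text tells. Its arguments: {"type":"object","properties":{"increments":{"type":"array","items":{"type":"array"}},"gripper":{"type":"number"}},"required":["increments"]}

```bash
mkdir -p pics; ls
python3 - <<'E'
from workcell import *
import cv2,numpy as np
o=get_obs();print(o)
for n in["side","top","wrist"]:
    im=get_image(n);cv2.imwrite(f"pics/{n}0.png",im[:,:,::-1]);print(n,camera_params(n))
E
```

```text
pics
{'t': 0.0, 'qpos': array([ 1.11497127e+00,  4.23843042e-01,  1.63067134e+00, -3.98387405e-05,
        1.08860563e+00, -1.89684589e-02]), 'qvel': array([ 0.00108568, -0.00046369,  0.00077936,  0.00032555,  0.00215994,
        0.00113502]), 'joint_torque': array([-1.81502659e-03, -5.44610882e+01, -2.73663443e+01,  6.43009879e-02,
        2.27486895e-02, -1.24649364e-04]), 'ee_pos': array([264.15972295, 565.82403027, 221.9076576 ]), 'orientation': array([ 2.64932200e+00,  1.68686249e+00, -2.01844495e-03]), 'ft_force': array([ 0.57748442, -0.45092615, -0.25890308]), 'moment': array([-0.01252769,  0.01826737, -0.00939587]), 'width': 87.95123015127065}
side {'K': array([[530.89548266,   0.        , 274.91775166],
       [  0.        , 530.89548266, 207.27629847],
       [  0.        ,   0.        ,   1.        ]]), 'k1': 0.02035347299074387, 'rvec': array([ 0.21089691, -2.71621235,  1.45812794]), 'tvec': array([ 567.76540573,  112.04079482, 1309.17416346])}
top {'K': array([[484.68004704,   0.        , 281.41781272],
       [  0.        , 484.68004704, 210.82868231],
       [  0.        ,   0.        ,   1.        ]]), 'k1': -0.056010744789522365, 'rvec': array([ 2.0630222 , -2.16726567,  0.22516465]), 'tvec': array([  68.91951317,  561.2272686 , 1141.598869  ])}
wrist {'K': array([[346.22288291,   0.        , 273.35828785],
       [  0.        , 346.22288291, 208.87727408],
       [  0.        ,   0.        ,   1.        ]]), 'k1': -0.006902475102545923, 'T_tool_cam': array([[ 9.99999288e-01, -4.03781868e-04,  1.12280795e-03,
         4.47248575e-01],
       [ 1.08687536e-04,  9.67914505e-01,  2.51279723e-01,
        -6.78696720e+01],
       [-1.18824429e-03, -2.51279422e-01,  9.67913860e-01,
        -1.62776377e+02],
       [ 0.00000000e+00,  0.00000000e+00,  0.00000000e+00,
         1.00000000e+00]])}
```

View pics/top0.png

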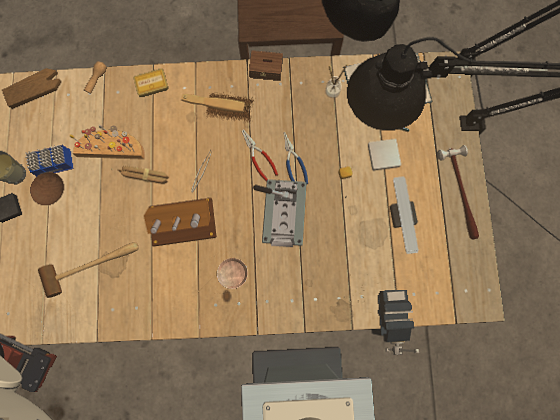

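View pics/side0.png

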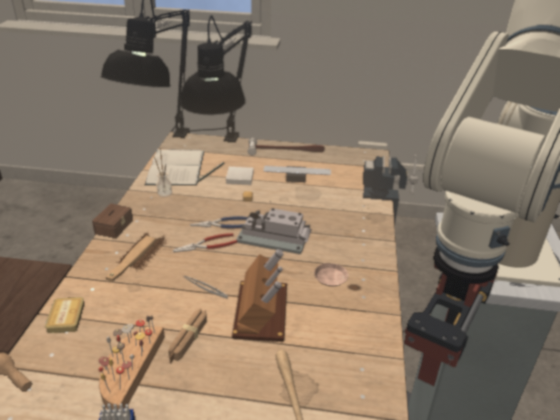

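View pics/wrist0.png

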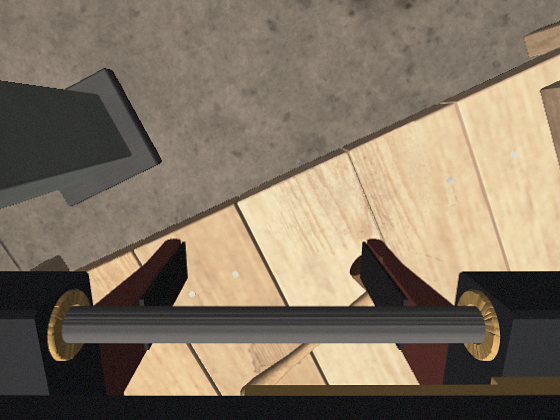

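```bash
cat > h.py <<'E'
import numpy as np,cv2
from workcell import *
from scipy.spatial.transform import Rotation as R
def cam(n,T=None):
    p=camera_params(n);K=p['K'];d=np.array([p['k1'],0,0,0,0.])
    if n=='wrist':
        M=T@p['T_tool_cam'];Rc=M[:3,:3];c=M[:3,3]
    else:
        Rw=R.from_rotvec(p['rvec']).as_matrix();Rc=Rw.T;c=-Rw.T@p['tvec']
    return K,d,Rc,c
def pose(o):
    T=np.eye(4);T[:3,:3]=R.from_rotvec(o['orientation']).as_matrix();T[:3,3]=o['ee_pos'];return T
def ray(n,uv,T=None):
    K,d,Rc,c=cam(n,T)
    q=cv2.undistortPoints(np.array(uv,float).reshape(-1,1,2),K,d).reshape(-1,2)
    v=np.c_[q,np.ones(len(q))]@Rc.T
    return c,v/np.linalg.norm(v,axis=1)[:,None]
def onz(n,uv,z,T=None):
    c,v=ray(n,uv,T);z=np.broadcast_to(z,len(v));return c+v*((z-c[2])/v[:,2])[:,None]
def proj(n,X,T=None):
    K,d,Rc,c=cam(n,T);X=np.array(X,float).reshape(-1,3)
    Y=(X-c)@Rc
    return cv2.projectPoints(Y,np.zeros(3),np.zeros(3),K,d)[0].reshape(-1,2)
def snap(n,name):
    o=get_obs();im=get_image(n)[:,:,::-1].copy();cv2.imwrite(f'pics/{name}.png',im);np.save(f'pics/{name}.npy',pose(o));return im,pose(o)
E
python3 - <<'E'
import cv2
im=cv2.imread('pics/top0.png')
cv2.imwrite('pics/z1.png',cv2.resize(im[160:270,130:320],None,fx=4,fy=4,interpolation=cv2.INTER_CUBIC))
cv2.imwrite('pics/z2.png',cv2.resize(im[120:270,330:440],None,fx=4,fy=4,interpolation=cv2.INTER_CUBIC))
im=cv2.imread('pics/side0.png')
cv2.imwrite('pics/z3.png',cv2.resize(im[140:350,220:350],None,fx=2.8,fy=2.8,interpolation=cv2.INTER_CUBIC))
E
```

```text
(no output)
```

View pics/z1.png

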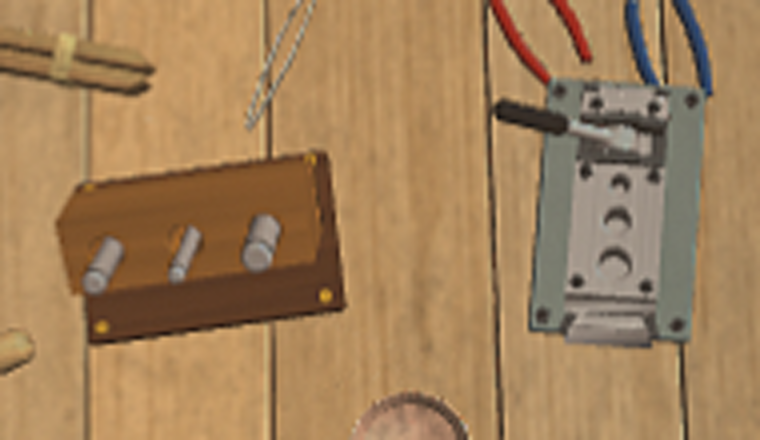

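View pics/z2.png

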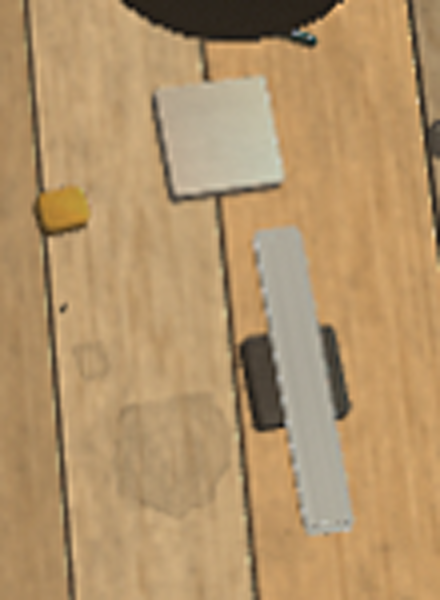

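View pics/z3.png

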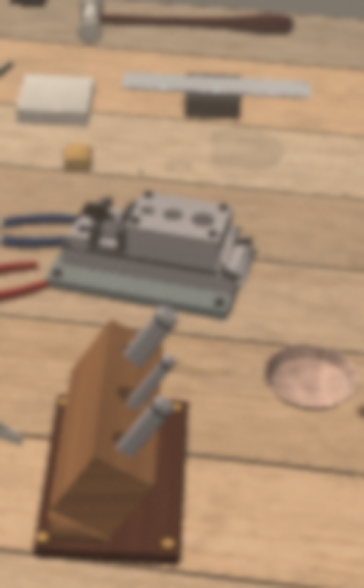

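Run:
```python
from h import *
np.set_printoptions(precision=1,suppress=True)
p2=lambda a:np.array(a)/4+[330,120]-.375
p1=lambda a:np.array(a)/4+[130,160]-.375
s=onz('top',p2([(255,233),(300,228),(305,533),(352,525)]),25);print('strip',s,s.mean(0))
h=onz('top',p1([(621,183),(617,217),(615,262)]),67);print('holes',h)
b=onz('top',p1([(560,90),(692,100),(541,315),(676,325)]),[10]*4);print('base screws z?',b)
m=onz('top',p1([(566,320),(650,325),(570,296),(655,300)]),[32]*4);print('mouth',m)
l=onz('top',p1([(500,110),(565,125),(625,138)]),[120,95,60]);print('lever',l)
l=onz('top',p1([(100,285),(178,277),(258,262)]),[115]*3);print('heads',l)
l=onz('top',p1([(112,245),(190,238),(267,222)]),[70]*3);print('feet',l)
print(onz('top',p1([(410,430),]),10), onz('top',[(345,172)],10),'dish wax')
c,v=ray('top',[(0,0)]);print('cam',c); print(cam('side')[3])
```

```text
strip [[ 643.7 -253.1   25. ]
 [ 645.6 -282.8   25. ]
 [ 447.8 -265.9   25. ]
 [ 451.3 -296.1   25. ]] [ 547.1 -274.5   25. ]
holes [[575.3  32.1  67. ]
 [554.1  35.7  67. ]
 [526.2  38.3  67. ]]
base screws z? [[651.9  67.6  10. ]
 [640.9 -18.   10. ]
 [504.4  86.3  10. ]
 [493.8   0.8  10. ]]
mouth [[497.2  70.2  32. ]
 [491.5  18.   32. ]
 [512.2  67.   32. ]
 [507.1  14.   32. ]]
lever [[611.4 102.5 120. ]
 [606.7  64.6  95. ]
 [605.4  28.   60. ]]
heads [[518.7 340.9 115. ]
 [521.3 295.  115. ]
 [527.9 247.9 115. ]]
feet [[551.2 345.2  70. ]
 [553.3 297.2  70. ]
 [560.9 249.9  70. ]]
[[435.4 171.8  10. ]] [[ 669.7 -131.1   10. ]] dish wax
cam [ 319.1   54.7 1232.1]
[ 428.9 1101.5  807.2]
```

```bash
python3 - <<'E'
from h import *
np.set_printoptions(precision=2,suppress=True)
for z in(0,60,100):print(z,onz('top',[(384,291),(409,291),(384,338),(412,338)],z))
o=get_obs();print(pose(o),o['t'])
E
python3 - <<'E'
import cv2
im=cv2.imread('pics/top0.png')
cv2.imwrite('pics/z4.png',cv2.resize(im[240:370,340:450],None,fx=4,fy=4,interpolation=cv2.INTER_CUBIC))
im=cv2.imread('pics/side0.png')
cv2.imwrite('pics/z5.png',cv2.resize(im[130:220,240:440],None,fx=4,fy=4,interpolation=cv2.INTER_CUBIC))
E
```

```text
0 [[ 357.11 -207.56    0.  ]
 [ 353.7  -270.95    0.  ]
 [ 242.02 -197.46    0.  ]
 [ 238.07 -267.24    0.  ]]
60 [[ 355.26 -194.79   60.  ]
 [ 352.01 -255.09   60.  ]
 [ 245.77 -185.18   60.  ]
 [ 242.01 -251.57   60.  ]]
100 [[ 354.02 -186.28  100.  ]
 [ 350.89 -244.52  100.  ]
 [ 248.27 -176.99  100.  ]
 [ 244.64 -241.12  100.  ]]
[[  0.42   0.91  -0.   264.19]
 [  0.91  -0.42  -0.   565.98]
 [ -0.    -0.    -1.   222.09]
 [  0.     0.     0.     1.  ]] 0.15
```

View pics/z5.png

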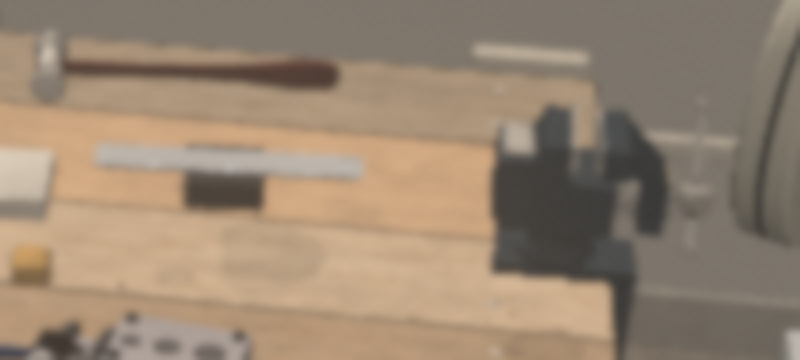

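```bash
cat >> h.py <<'E'
def plan(P,yaw,n,turn_n=None,o=None):
    """print rows from current pose to P (mm), tool-x yaw deg, in n equal rows"""
    o=o or get_obs();T=pose(o);p=T[:3,3];y0=np.degrees(np.arctan2(T[1,0],T[0,0]))
    P=np.array(P,float);dy=(yaw-y0+180)%360-180
    st=(P-p)/n/10;rows=[]
    for i in range(n):
        a=np.radians(y0+dy*i/n);x=np.array([np.cos(a),np.sin(a),0]);y=np.array([np.sin(a),-np.cos(a),0])
        rows.append([[round(st@x,2),round(st@y,2),round(-st[2],2)],round(-dy/n,2)])
    import json;print('pos',p.round(1),'yaw',round(y0,2),'dyaw',round(dy,2),'step mm',round(np.linalg.norm(st)*10,1));print(json.dumps(rows))
def st():
    o=get_obs();T=pose(o);print('t',round(o['t'],2),'p',o['ee_pos'].round(1),'yaw',np.degrees(np.arctan2(T[1,0],T[0,0])).round(2),'tz',T[:3,2].round(4),'f',o['ft_force'].round(1),'w',round(o['width'],1),'q6',o['qpos'][5].round(2))
E
python3 -c "
from h import *
plan((465,295,240),95.6,8)"
```

```text
pos [264.2 566.  222.1] yaw 64.97 dyaw 30.63 step mm 42.2
[[[-2.01, 3.71, -0.22], -3.83], [[-2.25, 3.56, -0.22], -3.83], [[-2.48, 3.41, -0.22], -3.83], [[-2.71, 3.23, -0.22], -3.83], [[-2.92, 3.05, -0.22], -3.83], [[-3.11, 2.84, -0.22], -3.83], [[-3.29, 2.63, -0.22], -3.83], [[-3.46, 2.4, -0.22], -3.83]]
```

arm_command(
  increments=[
    [[-2.0,3.7,-0.2],-3.8],
    [[-2.25,3.55,-0.2],-3.8],
    [[-2.5,3.4,-0.2],-3.8],
    [[-2.7,3.2,-0.2],-3.8],
    [[-2.9,3.0,-0.2],-3.8],
    [[-3.1,2.8,-0.2],-3.8],
    [[-3.3,2.6,-0.2],-3.8],
    [[-3.5,2.4,-0.2],-3.8],
    [[0,0,0],0],
    [[0,0,0],0],
  ],
)

```text
t: 1.15
ee_pos: [470.9, 286.7, 236.4]
orientation: [2.086, 2.349, -0.005]
ft_force: [-0.7, -0.4, 0.5]
width: 87.8
```

```bash
python3 -c "
from h import *
st();snap('wrist','w1')
plan((430,50,240),82.8,8)"
```

```text
t 1.15 p [470.9 286.7 236.4] yaw 96.77 tz [-0.0023 -0.0026 -1.    ] f [-0.7 -0.4  0.5] w 87.8 q6 -1.16
pos [470.7 287.  236.3] yaw 96.83 dyaw -14.03 step mm 30.1
[[[-2.88, -0.86, -0.05], 1.75], [[-2.91, -0.77, -0.05], 1.75], [[-2.93, -0.68, -0.05], 1.75], [[-2.95, -0.59, -0.05], 1.75], [[-2.96, -0.5, -0.05], 1.75], [[-2.98, -0.41, -0.05], 1.75], [[-2.99, -0.32, -0.05], 1.75], [[-3.0, -0.23, -0.05], 1.75]]
```

View pics/w1.png

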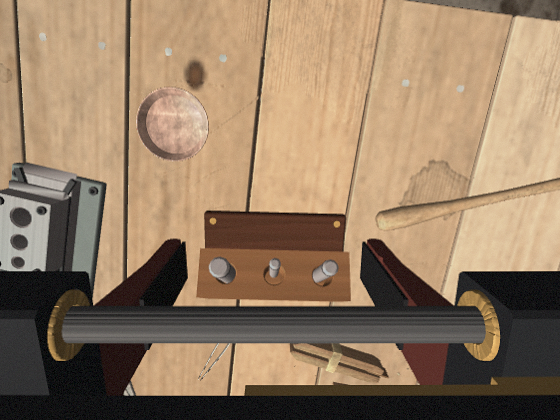

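```bash
python3 -c "
import cv2
im=cv2.imread('pics/w1.png')
cv2.imwrite('pics/w1z.png',cv2.resize(im[200:310,190:360],None,fx=4.6,fy=4.6,interpolation=cv2.INTER_CUBIC))
im=cv2.imread('pics/side0.png')
cv2.imwrite('pics/z6.png',cv2.resize(im[240:350,220:310],None,fx=5,fy=5,interpolation=cv2.INTER_CUBIC))
"
```

```text
(no output)
```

View pics/w1z.png

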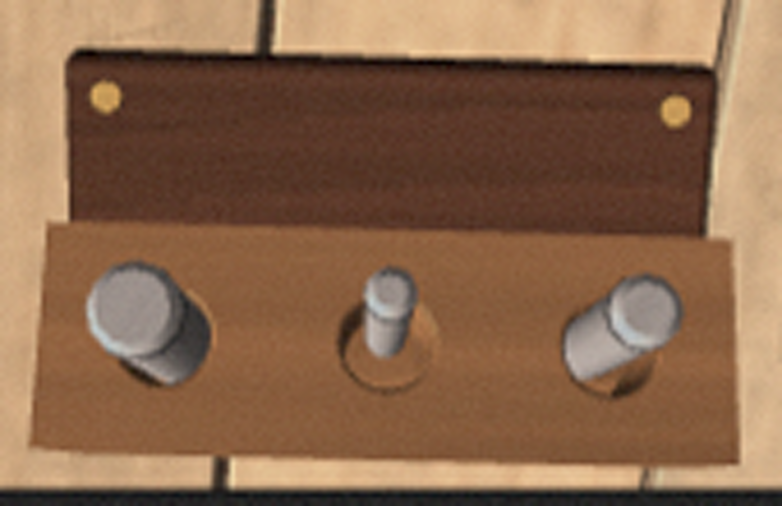

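View pics/z6.png

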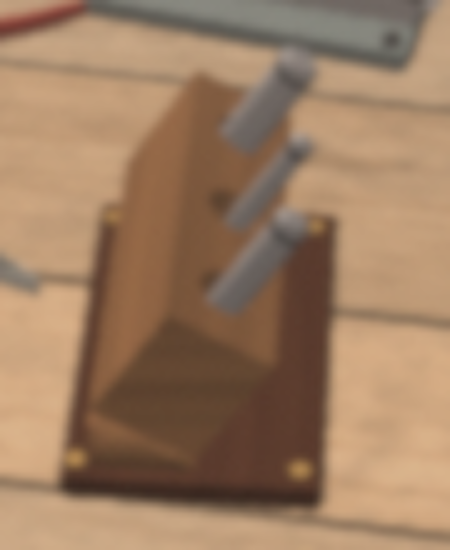

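arm_command(
  increments=[
    [[-2.9,1.2,0.2],1.75],
    [[-2.9,1.2,0.2],1.75],
    [[-2.9,1.2,0.2],1.75],
    [[-3,1.2,0.2],1.75],
    [[-3,1.2,0.2],1.75],
    [[-3,1.2,0.2],1.75],
    [[-3,1.2,0.2],1.75],
    [[-2.5,1.0,0],1.0],
    [[0,0,0],0],
    [[0,0,0],0],
  ],
)

```text
t: 2.2
ee_pos: [565.9, 64.4, 220.0]
orientation: [-2.334, -2.098, 0.007]
ft_force: [-0.3, -0.0, 0.6]
width: 87.8
```

```bash
python3 -c "
from h import *
st();snap('wrist','w2')
plan((540,-275,240),93.8,10)"
```

```text
t 2.2 p [565.9  64.4 220. ] yaw 83.88 tz [-5.5e-03 -6.0e-04 -1.0e+00] f [-0.3 -0.   0.6] w 87.8 q6 -1.37
pos [565.9  64.7 220.1] yaw 83.92 dyaw 9.88 step mm 34.1
[[[-3.41, 0.1, -0.2], -0.99], [[-3.41, 0.04, -0.2], -0.99], [[-3.41, -0.02, -0.2], -0.99], [[-3.41, -0.07, -0.2], -0.99], [[-3.4, -0.13, -0.2], -0.99], [[-3.4, -0.19, -0.2], -0.99], [[-3.4, -0.25, -0.2], -0.99], [[-3.39, -0.31, -0.2], -0.99], [[-3.39, -0.37, -0.2], -0.99], [[-3.38, -0.42, -0.2], -0.99]]
```

View pics/w2.png

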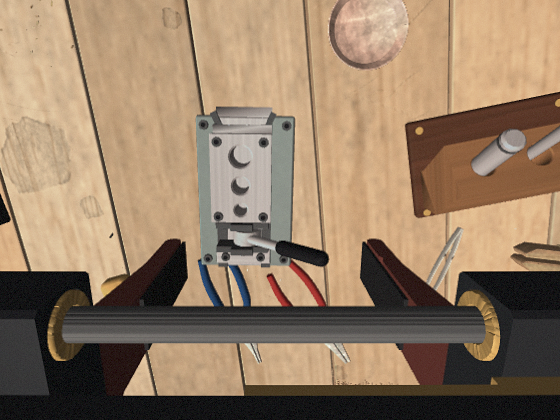

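```bash
python3 -c "
import cv2
im=cv2.imread('pics/w2.png')
cv2.imwrite('pics/w2z.png',cv2.resize(im[100:275,185:335],None,fx=3.4,fy=3.4,interpolation=cv2.INTER_CUBIC))
"
```

```text
(no output)
```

View pics/w2z.png

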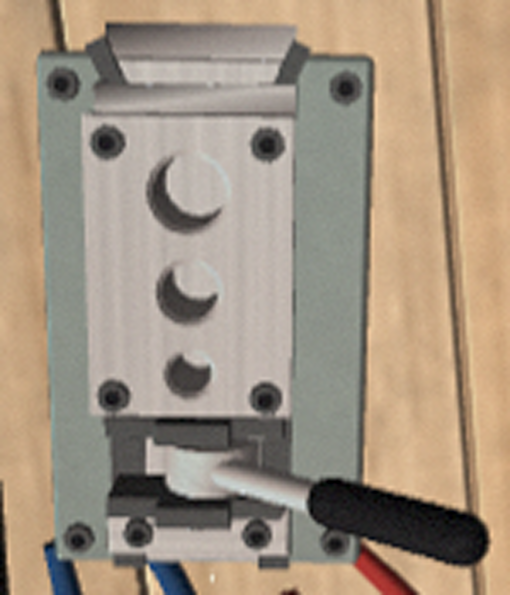

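arm_command(
  increments=[
    [[-3.4,0.1,-0.2],-1.0],
    [[-3.4,0.05,-0.2],-1.0],
    [[-3.4,0,-0.2],-1.0],
    [[-3.4,0,-0.2],-1.0],
    [[-3.4,0,-0.2],-1.0],
    [[-3.4,0,-0.2],-1.0],
    [[-3.4,-0.1,-0.2],-1.0],
    [[-3.4,-0.1,-0.2],-1.0],
    [[-3.4,-0.1,-0.2],-1.0],
    [[-2.5,-0.2,-0.2],-0.8],
    [[0,0,0],0],
    [[0,0,0],0],
  ],
)

```text
t: 3.45
ee_pos: [559.3, -255.1, 240.6]
orientation: [-2.103, -2.326, 0.002]
ft_force: [-0.3, 0.6, 0.0]
width: 88.1
```

```bash
python3 -c "
from h import *
st();snap('wrist','w3')"
```

```text
t 3.45 p [ 559.3 -255.1  240.6] yaw 95.74 tz [-0.0052  0.0029 -1.    ] f [-0.3  0.6  0. ] w 88.1 q6 -2.12
```

View pics/w3.png

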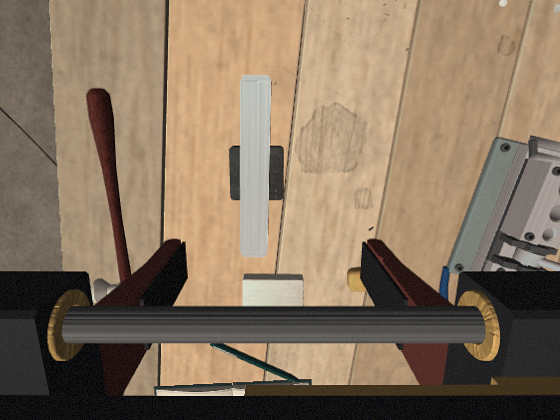

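Run:
```python
from h import *
np.set_printoptions(precision=1,suppress=True)
T=np.load('pics/w3.npy');im=cv2.imread('pics/w3.png')
hsv=cv2.cvtColor(im,cv2.COLOR_BGR2HSV)
m=((hsv[:,:,1]<40)&(hsv[:,:,2]>130)).astype(np.uint8);m[:70]=0;m[262:]=0;m[:,:225]=0;m[:,285:]=0
cs,_=cv2.findContours(m,0,1);c=max(cs,key=cv2.contourArea);r=cv2.minAreaRect(c);b=cv2.boxPoints(r);print(r,b)
P=onz('wrist',b,25,T);print(P,'centre',P.mean(0));d=b[:,1].argsort();
a=P[d[:2]].mean(0);f=P[d[2:]].mean(0);print('near',a,'far',f,'len',np.linalg.norm(f-a),'yaw',np.degrees(np.arctan2(*(f-a)[[1,0]])))
T=np.load('pics/w2.npy');q=lambda a:(np.array(a,float)+.5)/3.4-.5+[185,100]
H=onz('wrist',q([(188,374),(188,293),(190,191)]),67,T);print('holes',H,np.linalg.norm(H[0]-H[2]))
v=H[0]-H[2];print('yaw',np.degrees(np.arctan2(v[1],v[0])))
S=onz('wrist',q([(107,143),(267,145),(113,397),(265,398)]),67,T);print('screws',S)
for i,j in((0,2),(1,3)):
  v=S[j]-S[i];print(np.degrees(np.arctan2(v[1],v[0])))
B=onz('wrist',q([(64,84),(346,88),(78,538),(336,540)]),12,T);print('base',B,B.mean(0))
for i,j in((0,2),(1,3)):
  v=B[j]-B[i];print(np.degrees(np.arctan2(v[1],v[0])),np.linalg.norm(v))
print('die edges',onz('wrist',q([(82,116),(297,116),(90,414),(295,414)]),67,T))
print('lip',onz('wrist',q([(105,25),(296,27),(120,82),(280,82)]),[45,45,30,30],T))
```

```text
((255.0, 165.5), (181.0, 30.0), 90.0) [[240.  75.]
 [270.  75.]
 [270. 256.]
 [240. 256.]]
[[ 450.8 -299.2   25. ]
 [ 447.7 -268.5   25. ]
 [ 645.7 -249.1   25. ]
 [ 649.2 -284.    25. ]] centre [ 548.4 -275.2   25. ]
near [ 449.3 -283.8   25. ] far [ 647.5 -266.5   25. ] len 198.96047861489072 yaw 4.991394028519096
holes [[576.8  31.9  67. ]
 [554.2  34.8  67. ]
 [526.9  39.   67. ]] 50.444028256318944
yaw -8.089115158450317
screws [[512.1  18.8  67. ]
 [517.1  60.8  67. ]
 [581.2  10.2  67. ]
 [586.   52.3  67. ]]
-7.07465846784866
-6.9983615422726935
base [[495.2  -0.9  12. ]
 [505.7  84.9  12. ]
 [643.1 -19.5  12. ]
 [653.1  67.1  12. ]] [574.3  32.9  12. ]
-7.152296323119682 148.98211802638875
-6.895907463109414 148.478766786659
die edges [[504.4  13.3  67. ]
 [510.5  69.4  67. ]
 [585.4   3.1  67. ]
 [591.5  60.1  67. ]]
lip [[481.2  19.3  45. ]
 [487.3  71.6  45. ]
 [496.6  18.9  30. ]
 [501.6  65.3  30. ]]
```

Run:
```python
from h import *
np.set_printoptions(precision=1,suppress=True)
T=np.load('pics/w3.npy');im=cv2.imread('pics/w3.png')
hsv=cv2.cvtColor(im,cv2.COLOR_BGR2HSV)
m=((hsv[:,:,1]<40)&(hsv[:,:,2]>130));m[:,:225]=0;m[:,285:]=0
L=[];Rr=[]
for r in range(85,248):
    x=np.where(m[r])[0]; L.append((x.min()-.5,r));Rr.append((x.max()+.5,r))
l=onz('wrist',L,25,T);r=onz('wrist',Rr,25,T)
for a in(l,r):
    p=np.polyfit(a[:,0],a[:,1],1);print(np.degrees(np.arctan(p[0])),np.polyval(p,548))
mid=(l+r)/2;p=np.polyfit(mid[:,0],mid[:,1],1);print(np.degrees(np.arctan(p[0])),np.polyval(p,[450,475,548,647]))
o=get_obs()
plan((472,np.polyval(p,472),100),90+np.degrees(np.arctan(p[0])),8)
```

```text
4.361662741508247 -292.2482713152305
4.3029946016706235 -260.07353918039945
4.3323760837722 [-283.6 -281.7 -276.2 -268.7]
pos [ 559.4 -254.9  240.7] yaw 95.78 dyaw -1.45 step mm 21.0
[[[-0.23, -1.12, 1.76], 0.18], [[-0.23, -1.12, 1.76], 0.18], [[-0.23, -1.12, 1.76], 0.18], [[-0.24, -1.12, 1.76], 0.18], [[-0.24, -1.12, 1.76], 0.18], [[-0.24, -1.12, 1.76], 0.18], [[-0.25, -1.12, 1.76], 0.18], [[-0.25, -1.12, 1.76], 0.18]]
```

arm_command(
  increments=[
    [[-0.25,-1.1,1.8],0.2],
    [[-0.25,-1.1,1.8],0.2],
    [[-0.25,-1.1,1.8],0.2],
    [[-0.25,-1.1,1.8],0.2],
    [[-0.25,-1.1,1.8],0.2],
    [[-0.25,-1.1,1.8],0.2],
    [[-0.2,-1.1,1.6],0.2],
    [[0,-0.6,1.0],0],
    [[0,0,0],0],
    [[0,0,0],0],
  ],
)

```text
t: 4.5
ee_pos: [479.4, -262.5, 103.9]
orientation: [-2.112, -2.318, -0.002]
ft_force: [-0.6, 0.5, -0.1]
width: 87.8
```

```bash
python3 -c "
from h import *
st();snap('wrist','w4')
plan((472,-281.9,8),94.3,8)"
```

```text
t 4.5 p [ 479.4 -262.5  103.9] yaw 95.33 tz [-0.0033  0.005  -1.    ] f [-0.6  0.5 -0.1] w 87.8 q6 -2.19
pos [ 479.4 -262.6  104. ] yaw 95.33 dyaw -1.03 step mm 12.3
[[[-0.23, -0.11, 1.2], 0.13], [[-0.23, -0.11, 1.2], 0.13], [[-0.23, -0.11, 1.2], 0.13], [[-0.23, -0.11, 1.2], 0.13], [[-0.23, -0.11, 1.2], 0.13], [[-0.23, -0.11, 1.2], 0.13], [[-0.23, -0.11, 1.2], 0.13], [[-0.23, -0.11, 1.2], 0.13]]
```

View pics/w4.png

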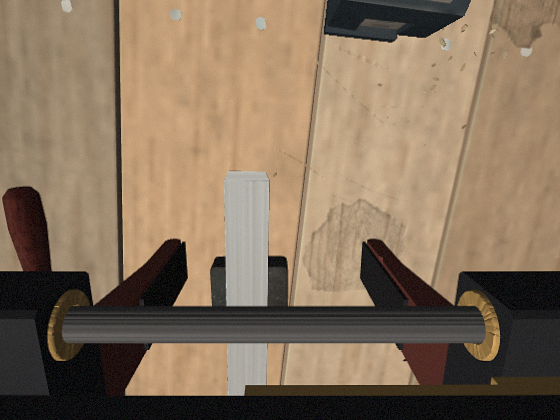

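Run:
```python
from h import *
np.set_printoptions(precision=1,suppress=True)
T=np.load('pics/w4.npy');im=cv2.imread('pics/w4.png')
hsv=cv2.cvtColor(im,cv2.COLOR_BGR2HSV)
m=((hsv[:,:,1]<40)&(hsv[:,:,2]>120));m[:,:205]=0;m[:,290:]=0
L=[];Rr=[]
for r in range(188,298):
    x=np.where(m[r])[0]; L.append((x.min()-.5,r));Rr.append((x.max()+.5,r))
l=onz('wrist',L,25,T);r=onz('wrist',Rr,25,T)
mid=(l+r)/2;p=np.polyfit(mid[:,0],mid[:,1],1);print(np.degrees(np.arctan(p[0])),np.polyval(p,[450,472,548,647]),np.linalg.norm(l-r,axis=1).mean())
print(onz('wrist',[(248,172)],25,T))
```

```text
4.307552251029416 [-283.6 -282.  -276.2 -268.8] 31.792291414134624
[[ 449.3 -282.4   25. ]]
```

arm_command(
  increments=[
    [[-0.6,-0.2,0.8],0.3],
    [[-0.6,-0.2,1.2],0.3],
    [[-0.6,-0.2,1.2],0.3],
    [[-0.4,-0.1,1.2],0],
    [[0,0,1.2],0],
    [[0,0,0],0],
  ],
)

```text
t: 5.15
ee_pos: [476.0, -287.9, 44.3]
orientation: [-2.134, -2.303, -0.004]
ft_force: [-0.2, -0.5, 0.4]
width: 88.1
```

```bash
python3 -c "
from h import *
st()
plan((472,-282,8),94.3,4)"
```

```text
t 5.15 p [ 476.  -287.9   44.3] yaw 94.35 tz [ 3.0e-04  2.9e-03 -1.0e+00] f [-0.2 -0.5  0.4] w 88.1 q6 -2.22
pos [ 476.  -287.9   44.3] yaw 94.35 dyaw -0.05 step mm 9.3
[[[0.15, -0.09, 0.91], 0.01], [[0.15, -0.09, 0.91], 0.01], [[0.15, -0.09, 0.91], 0.01], [[0.15, -0.09, 0.91], 0.01]]
```

arm_command(
  increments=[
    [[0.4,-0.3,0.9],0],
    [[0.2,-0.1,0.9],0],
    [[0,0,0.9],0],
    [[0,0,0.7],0],
    [[0,0,0],0],
    [[0,0,0],0],
  ],
)

```text
t: 5.75
ee_pos: [470.9, -280.9, 6.7]
orientation: [-2.133, -2.303, -0.003]
ft_force: [-0.3, 0.1, -0.3]
width: 88.2
```

```bash
python3 -c "
from h import *
st()"
```

```text
t 5.75 p [ 470.9 -280.9    6.7] yaw 94.39 tz [-8.0e-04  3.7e-03 -1.0e+00] f [-0.3  0.1 -0.3] w 88.2 q6 -2.21
```

arm_command(
  increments=[
    [[0,0,0],0],
    [[0,0,0],0],
    [[0,0,0],0],
    [[0,0,0],0],
    [[0,0,0],0],
    [[0,0,0],0],
    [[0,0,0],0],
    [[0,0,0],0],
  ],
  gripper=0,
)

```text
t: 6.55
ee_pos: [472.1, -281.6, 8.3]
orientation: [2.135, 2.305, 0.004]
ft_force: [0.5, 0.5, -0.4]
width: 31.2
```

```bash
python3 -c "
from h import *
st()"
```

```text
t 6.55 p [ 472.1 -281.6    8.3] yaw 94.39 tz [ 0.0019  0.002  -1.    ] f [ 0.5  0.5 -0.4] w 31.2 q6 -2.21
```

Run:
```python
from h import *
np.set_printoptions(precision=1,suppress=True)
T=np.load('pics/w4.npy');print(onz('wrist',[(220,257),(280,257)],22,T))
T=np.load('pics/w3.npy');print(onz('wrist',[(234,146),(276,146),(230,170),(285,170)],22,T))
im=cv2.imread('pics/w4.png');cv2.imwrite('pics/w4z.png',im[160:310,200:300].repeat(4,0).repeat(4,1))
```

```text
[[ 516.1 -298.8   22. ]
 [ 512.1 -253.6   22. ]]
[[ 523.5 -300.4   22. ]
 [ 519.  -254.9   22. ]
 [ 550.1 -302.9   22. ]
 [ 544.1 -242.3   22. ]]
```

View pics/w4z.png

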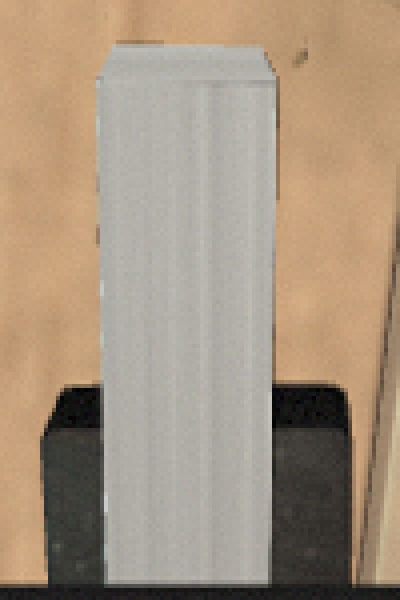

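arm_command(
  increments=[
    [[0,0,0],0],
    [[0,0,0],0],
    [[0,0.4,0.2],0],
    [[0,0.8,0],0],
    [[0,0.8,0],0],
    [[0,0.7,0],0],
    [[0,0.3,0],0],
    [[0,0,0],0],
    [[0,0,0],0],
  ],
  gripper=0.6,
)

```text
t: 7.45
ee_pos: [505.7, -279.0, 6.0]
orientation: [2.134, 2.305, 0.005]
ft_force: [0.6, 0.1, 0.4]
width: 52.3
```

```bash
python3 -c "
from h import *
st()
plan((504,-279.5,8),94.3,1)"
```

```text
t 7.45 p [ 505.7 -279.     6. ] yaw 94.43 tz [ 0.0024  0.0018 -1.    ] f [0.6 0.1 0.4] w 52.3 q6 -2.18
pos [ 505.7 -279.     6. ] yaw 94.43 dyaw -0.13 step mm 2.6
[[[-0.04, -0.17, -0.2], 0.13]]
```

arm_command(
  increments=[
    [[0,-0.1,-0.1],0],
    [[0,0,0],0],
    [[0,0,0],0],
    [[0,0,0],0],
    [[0,0,0],0],
    [[0,0,-0.6],0],
    [[0,0,-1.2],0],
    [[0,0,-2],0],
    [[0,0,-2],0],
    [[0,0,-2],0],
    [[0,0,-1],0],
    [[0,0,0],0],
  ],
  gripper=0,
)

```text
t: 8.65
ee_pos: [503.2, -279.2, 102.0]
orientation: [2.135, 2.305, 0.004]
ft_force: [-0.1, -0.4, -0.8]
width: 31.4
```

```bash
python3 -c "
from h import *
st();snap('wrist','w5');snap('side','s5')
plan((350,65,100),82.95,12)"
```

```text
t 8.65 p [ 503.2 -279.2  102. ] yaw 94.39 tz [ 0.0018  0.002  -1.    ] f [-0.1 -0.4 -0.8] w 31.4 q6 -2.18
pos [ 502.4 -278.8  100.4] yaw 94.38 dyaw -11.43 step mm 31.3
[[[2.95, -1.05, 0.0], 0.95], [[2.94, -1.1, 0.0], 0.95], [[2.92, -1.15, 0.0], 0.95], [[2.9, -1.19, 0.0], 0.95], [[2.88, -1.24, 0.0], 0.95], [[2.86, -1.29, 0.0], 0.95], [[2.83, -1.34, 0.0], 0.95], [[2.81, -1.38, 0.0], 0.95], [[2.79, -1.43, 0.0], 0.95], [[2.76, -1.48, 0.0], 0.95], [[2.74, -1.52, 0.0], 0.95], [[2.71, -1.57, 0.0], 0.95]]
```

View pics/w5.png

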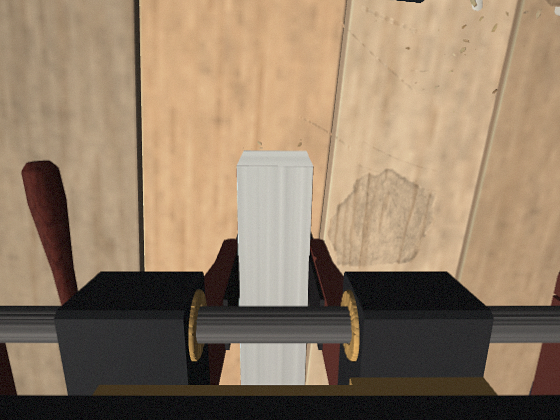

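View pics/s5.png

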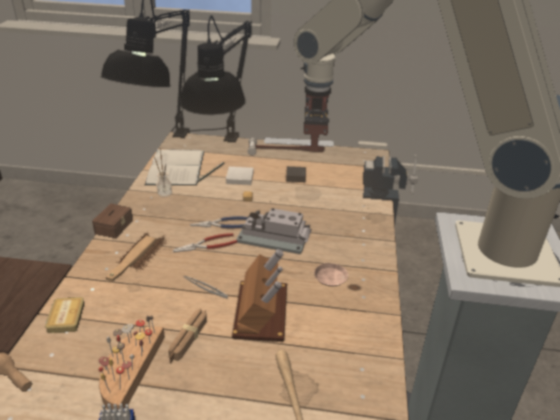

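arm_command(
  increments=[
    [[1.5,-0.5,-0.1],0.5],
    [[2.9,-1.1,-0.1],0.95],
    [[2.9,-1.1,0],0.95],
    [[2.9,-1.2,0],0.95],
    [[2.9,-1.2,0],0.95],
    [[2.9,-1.2,0],0.95],
    [[2.8,-1.3,0],0.95],
    [[2.8,-1.3,0],0.95],
    [[2.8,-1.3,0],0.95],
    [[2.8,-1.3,0],0.95],
    [[1.8,-0.9,0],0.95],
    [[0.8,-0.5,0],0.5],
    [[0,0,0],0],
  ],
)

```text
t: 10.05
ee_pos: [351.0, 39.5, 95.0]
orientation: [-2.333, -2.067, 0.023]
ft_force: [-0.1, -0.8, -1.3]
width: 31.2
```

```bash
python3 -c "
from h import *
st()
plan((345,61.5,100),82.95,4)"
```

```text
t 10.05 p [351.   39.5  95. ] yaw 83.08 tz [-0.0271  0.0085 -0.9996] f [-0.1 -0.8 -1.3] w 31.2 q6 -1.4
pos [351.   39.5  95. ] yaw 83.08 dyaw -0.13 step mm 5.8
[[[0.53, -0.22, -0.13], 0.03], [[0.53, -0.22, -0.13], 0.03], [[0.53, -0.22, -0.13], 0.03], [[0.53, -0.22, -0.13], 0.03]]
```

arm_command(
  increments=[
    [[0.8,1.0,-0.5],0],
    [[0.8,1.0,-0.5],0],
    [[0.6,0,0],0],
    [[0,0,0],0],
  ],
)

```text
t: 10.45
ee_pos: [375.8, 60.1, 104.9]
orientation: [-2.334, -2.066, 0.024]
ft_force: [-0.4, -0.3, 0.3]
width: 31.2
```

```bash
python3 -c "
from h import *
st();print(get_obs()['qpos'])
snap('wrist','w6');snap('side','s6')"
```

```text
t 10.45 p [375.8  60.1 104.9] yaw 83.03 tz [-0.0278  0.0086 -0.9996] f [-0.4 -0.3  0.3] w 31.2 q6 -1.35
[ 0.11770202  0.29551999  2.21272086  0.01920342  0.66006726 -1.34691892]
```

View pics/w6.png

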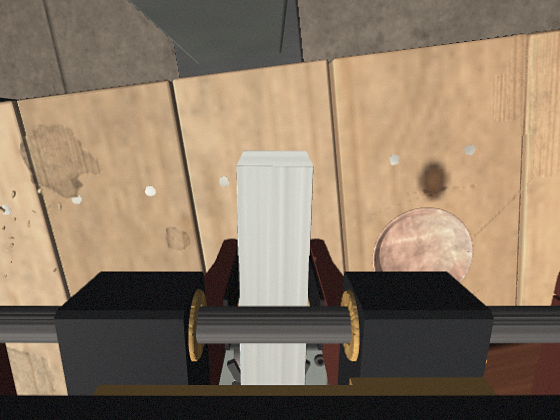

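View pics/s6.png

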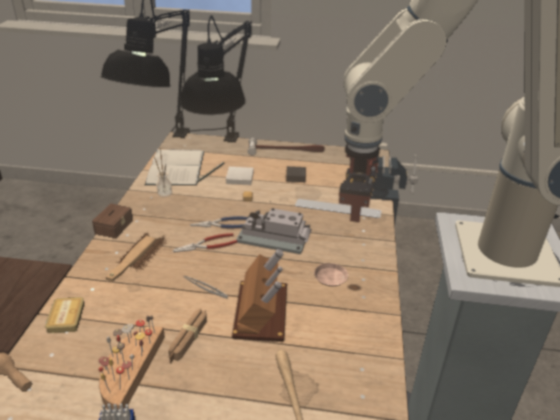

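Run:
```python
import cv2
im=cv2.imread('pics/s6.png')
cv2.imwrite('pics/s6z.png',cv2.resize(im[180:255,230:390],None,fx=5,fy=5,interpolation=cv2.INTER_CUBIC))
```

```text
(no output)
```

View pics/s6z.png

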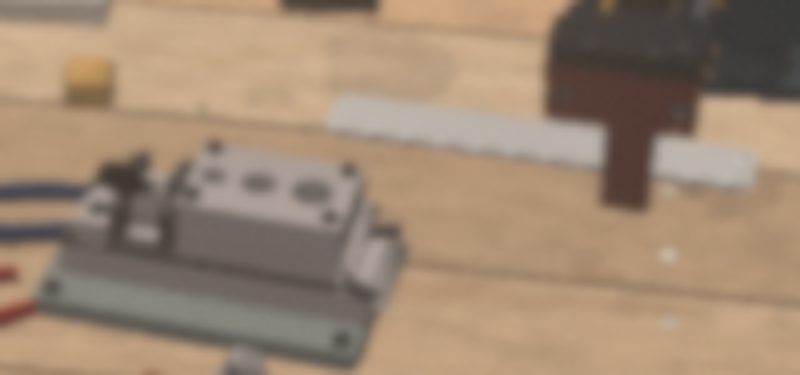

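Run:
```python
from h import *
np.set_printoptions(precision=1,suppress=True)
T=np.load('pics/s6.npy');x=T[:3,0].copy();x[2]=0;x/=np.linalg.norm(x)
p=T[:3,3]+16*x
uv=(np.array([(328,130),(752,187),(480,150),(601,166)],float)+.5)/5-.5+[230,180]
c,v=ray('side',uv)
Q=c+v*(((p-c)@x)/(v@x))[:,None];print(Q, T[:3,3])
y=T[:3,1];print((Q-T[:3,3])@T[:3,:3])
uv2=onz('wrist',[(275,152)],120,np.load('pics/w6.npy'));print(uv2)
```

```text
[[519.3  58.5 118.1]
 [322.9  82.5 125. ]
 [447.2  67.3 120.9]
 [391.2  74.2 123. ]] [375.9  59.9 104.9]
[[ 16.1 142.  -17.1]
 [ 16.1 -55.9 -18.5]
 [ 16.1  69.4 -17.8]
 [ 16.1  12.9 -18.4]]
[[322.7  67.6 120. ]]
```

arm_command(
  increments=[
    [[0,-0.6,0],0],
    [[0,-0.8,0],0],
    [[0,-0.8,0],0],
    [[0,-0.6,0],0],
    [[0,-0.3,0],0],
    [[0,0,0],0],
  ],
)

```text
t: 11.15
ee_pos: [339.5, 62.8, 105.3]
orientation: [-2.334, -2.063, 0.028]
ft_force: [0.2, 0.0, -0.2]
width: 31.1
```

```bash
python3 -c "
from h import *
st();print(get_obs()['qpos'])
plan((340,61.7,30),82.95,6)"
```

```text
t 11.15 p [339.5  62.8 105.3] yaw 82.95 tz [-0.0309  0.008  -0.9995] f [ 0.2  0.  -0.2] w 31.1 q6 -1.33
[ 0.13735971  0.25395832  2.28152754  0.02055968  0.63576326 -1.32721036]
pos [339.5  62.8 105.3] yaw 82.95 dyaw -0.0 step mm 12.5
[[[-0.02, 0.01, 1.25], 0.0], [[-0.02, 0.01, 1.25], 0.0], [[-0.02, 0.01, 1.25], 0.0], [[-0.02, 0.01, 1.25], 0.0], [[-0.02, 0.01, 1.25], 0.0], [[-0.02, 0.01, 1.25], 0.0]]
```

arm_command(
  increments=[
    [[0,0,1.0],0],
    [[0,0.1,1.5],0],
    [[0,0.1,1.5],0],
    [[0,0.1,1.5],0],
    [[0,0,1.5],0],
    [[0,0,0.8],0],
    [[0,0,0],0],
  ],
)

```text
t: 11.85
ee_pos: [343.9, 63.6, 25.6]
orientation: [-2.336, -2.066, 0.019]
ft_force: [0.6, -0.4, -0.0]
width: 31.6
```

```bash
python3 -c "
from h import *
st();print(get_obs()['qpos'])
snap('side','s7');snap('wrist','w7')
import cv2
im=cv2.imread('pics/s7.png')
cv2.imwrite('pics/s7z.png',cv2.resize(im[180:255,240:400],None,fx=5,fy=5,interpolation=cv2.INTER_CUBIC))
plan((340,61.7,20),82.95,2)"
```

```text
t 11.85 p [343.9  63.6  25.6] yaw 82.98 tz [-0.024   0.0089 -0.9997] f [ 0.6 -0.4 -0. ] w 31.6 q6 -1.34
[ 0.13805975  0.46680164  2.30510162  0.03168159  0.39243569 -1.33963183]
pos [344.3  63.7  26.3] yaw 82.98 dyaw -0.03 step mm 3.9
[[[-0.12, -0.2, 0.32], 0.01], [[-0.12, -0.2, 0.32], 0.01]]
```

View pics/s7z.png

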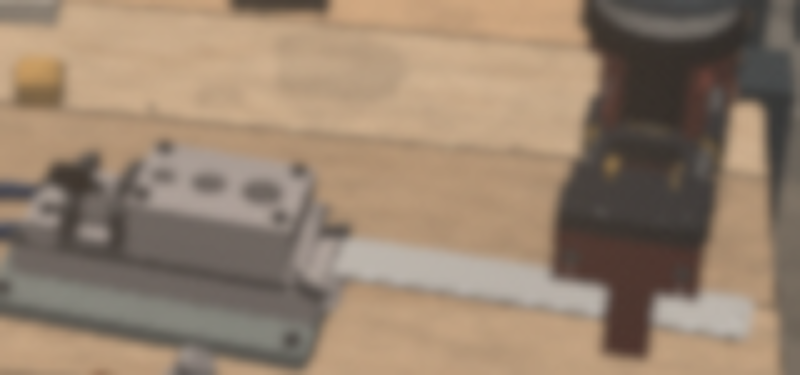

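Run:
```python
from h import *
np.set_printoptions(precision=1,suppress=True)
T=np.load('pics/s7.npy');x=T[:3,0].copy();x[2]=0;x/=np.linalg.norm(x)
p=T[:3,3]+16*x
un=lambda a:(np.array(a,float)+.5)/5-.5+[240,180]
c,v=ray('side',un([(345,278),(748,337),(500,296),(590,310)]))
Q=c+v*(((p-c)@x)/(v@x))[:,None];print(Q, T[:3,3])
# bias: die screws from wrist
S=np.array([[512.1,18.8,67],[517.1,60.8,67],[581.2,10.2,67],[586,52.3,67]])
print('proj',(proj('side',S)-[240,180]+.5)*5-.5)
a=np.radians(-7.05);e=np.array([np.cos(a),np.sin(a),0]);n=np.array([-np.sin(a),np.cos(a),0]);O=np.array([574,32.6,0])
B=np.array([O-84*e+52*n+[0,0,0],O-75*e+28*n+[0,0,67],O+15*e+28*n+[0,0,67]])
print('corner',(proj('side',B)-[240,180]+.5)*5-.5)
```

```text
[[482.8  62.6  38.7]
 [291.7  86.1  45.8]
 [407.9  71.8  44.3]
 [365.2  77.1  45.3]] [343.9  63.6  25.6]
proj [[297.3 173.9]
 [277.7 221.4]
 [161.7 150.9]
 [139.1 197.5]]
corner [[305.5 378.1]
 [304.9 234.9]
 [124.2 203.4]]
```

arm_command(
  increments=[
    [[-0.1,-0.2,0.4],0],
    [[-0.1,0,0.4],0],
    [[0,0,0],0],
    [[0,0.2,0],0],
    [[0,0.4,0],0],
    [[0,0.4,0],0],
    [[0,0,0],0],
  ],
)

```text
t: 12.65
ee_pos: [354.4, 60.7, 19.4]
orientation: [-2.339, -2.069, 0.011]
ft_force: [0.3, 0.4, 0.2]
width: 31.3
```

```bash
python3 -c "
from h import *
st()
snap('side','s8');snap('wrist','w8')
import cv2
im=cv2.imread('pics/s8.png')
cv2.imwrite('pics/s8z.png',cv2.resize(im[180:255,240:400],None,fx=5,fy=5,interpolation=cv2.INTER_CUBIC))
"
```

```text
t 12.65 p [354.4  60.7  19.4] yaw 82.98 tz [-0.0181  0.0097 -0.9998] f [0.3 0.4 0.2] w 31.3 q6 -1.35
```

View pics/s8z.png

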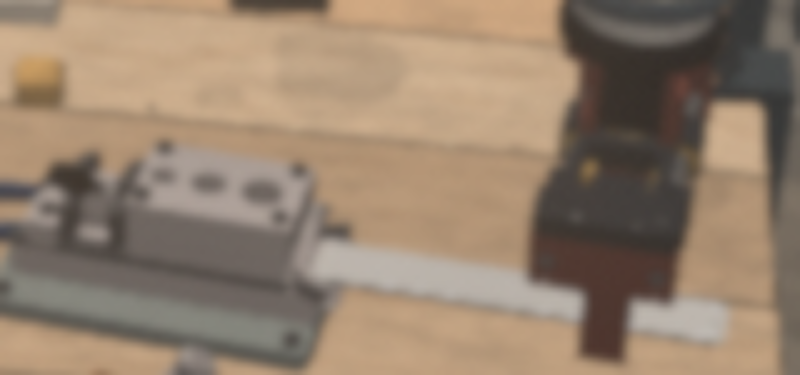

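View pics/w8.png

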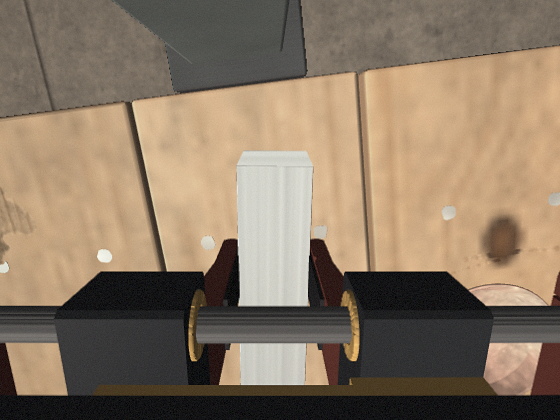

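arm_command(
  increments=[
    [[-0.15,0.4,0.1],0],
    [[-0.1,0.5,0.1],0],
    [[0,0.5,0],0],
    [[0,0.5,0],0],
    [[0,0,0],0],
  ],
)

```text
t: 13.25
ee_pos: [373.4, 55.5, 16.6]
orientation: [-2.338, -2.069, 0.013]
ft_force: [1.2, 1.5, -0.0]
width: 31.1
```

```bash
python3 -c "
from h import *
st()
p=get_obs()['ee_pos'];print('cl err',p[1]-(32.6+(574-p[0])*.1237))"
```

```text
t 13.25 p [373.4  55.5  16.6] yaw 83.01 tz [-0.0195  0.0095 -0.9998] f [ 1.2  1.5 -0. ] w 31.1 q6 -1.37
cl err -1.948426039645014
```

arm_command(
  increments=[
    [[0.2,0.6,0],0],
    [[0,0.8,0],0],
    [[0,0.8,0],0],
    [[0,0.8,0],0],
    [[0,0,0],0],
  ],
)

```text
t: 13.75
ee_pos: [406.9, 53.7, 16.1]
orientation: [-2.338, -2.069, 0.011]
ft_force: [-0.6, -0.2, -0.0]
width: 31.4
```

```bash
python3 -c "
from h import *
st()
p=get_obs()['ee_pos'];print('cl err',p[1]-(32.6+(574-p[0])*.1237))"
```

```text
t 13.75 p [406.9  53.7  16.1] yaw 83.0 tz [-0.0183  0.0096 -0.9998] f [-0.6 -0.2 -0. ] w 31.4 q6 -1.38
cl err 0.4459642572666951
```

arm_command(
  increments=[
    [[0,0.9,0.05],0],
    [[0,0.9,0.05],0],
    [[0,0.9,0.05],0],
    [[0,0.9,0.05],0],
    [[0,0.9,0],0],
    [[0,0.7,0],0],
    [[0,0,0],0],
  ],
)

```text
t: 14.45
ee_pos: [441.4, 47.8, 11.0]
orientation: [-2.318, -2.048, 0.06]
ft_force: [3.8, -0.9, 3.3]
width: 31.5
```

```bash
python3 -c "
from h import *
st()
p=get_obs()['ee_pos'];print('cl err',p[1]-(32.6+(574-p[0])*.1237), (p[0]-574)*.9924-(p[1]-32.6)*.1227)
snap('side','s9');snap('wrist','w9')
import cv2
im=cv2.imread('pics/s9.png')
cv2.imwrite('pics/s9z.png',cv2.resize(im[180:255,240:400],None,fx=5,fy=5,interpolation=cv2.INTER_CUBIC))
"
```

```text
t 14.45 p [441.4  47.8  11. ] yaw 82.9 tz [-0.0609  0.0102 -0.9981] f [ 3.8 -0.9  3.3] w 31.5 q6 -1.4
cl err -1.1808568091369196 -133.47407148168884
```

View pics/s9z.png

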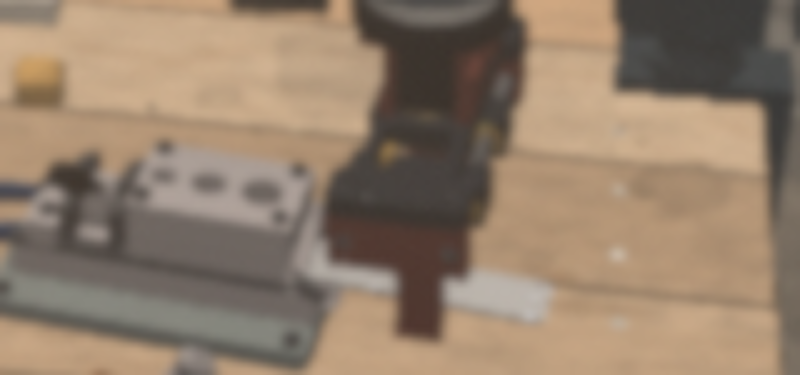

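View pics/w9.png

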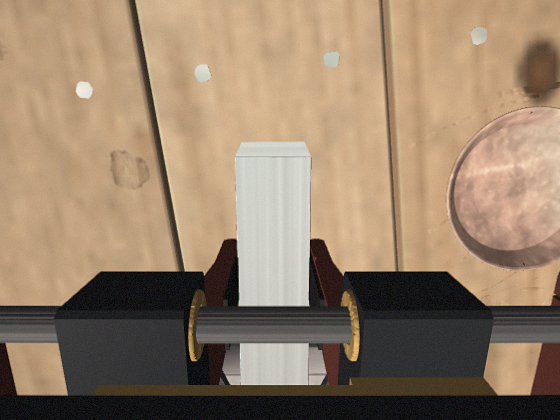

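Run:
```python
from h import *
np.set_printoptions(precision=1,suppress=True)
T=np.load('pics/s9.npy');x=T[:3,0];p=T[:3,3]+28*x
un=lambda a:(np.array(a,float)+.5)/5-.5+[240,180]
c,v=ray('side',un([(327,262),(470,275),(398,335),(440,340),(330,210),(318,275),(548,322)]))
Q=c+v*(((p-c)@x)/(v@x))[:,None];print(Q);print((Q-T[:3,3])@T[:3,:3])
a=np.radians(-7.05);print((Q[:,0]-574)*np.cos(a)+(Q[:,1]-32.6)*np.sin(a))
o=get_obs();print(o['ft_force'],o['moment'],o['qpos'],o['ee_pos'])
T9=np.load('pics/w9.npy');print(onz('wrist',[(272,143),(275,156)],[31,33],T9))
```

```text
[[491.6  69.7  52.4]
 [423.1  78.2  59.5]
 [454.7  74.4  16.5]
 [434.3  76.9  18.1]
 [491.7  69.6  82.9]
 [495.6  69.2  43.8]
 [384.4  83.1  40.2]]
[[ 28.   44.5 -44.1]
 [ 28.  -24.8 -46.9]
 [ 28.    9.6  -6. ]
 [ 28.  -11.   -6.3]
 [ 28.   42.8 -74.6]
 [ 28.   49.  -35.8]
 [ 28.  -62.6 -25.3]]
[ -86.3 -155.3 -123.5 -144.   -86.2  -82.3 -194.4]
[-3.4  1.6  5.5] [0.4 0.3 0. ] [ 0.1  0.6  2.1  0.   0.5 -1.4] [441.6  47.7  11. ]
[[385.   54.6  31. ]
 [390.4  55.2  33. ]]
```

arm_command(
  increments=[
    [[0,0,0],0],
    [[0,0,0],0],
    [[0.1,-0.5,0],0],
    [[0,-0.9,0],0],
    [[0,-0.9,0],0],
    [[0,-0.7,0],0],
    [[0,-0.3,0],0],
    [[0,0,0],0],
  ],
  gripper=0.6,
)

```text
t: 15.35
ee_pos: [407.1, 52.9, 12.8]
orientation: [-2.32, -2.048, 0.058]
ft_force: [-0.0, 0.3, -0.0]
width: 52.9
```

```bash
cat >> h.py <<'E'
def cs():
    p=get_obs()['ee_pos'];a=np.radians(-7.05);d=p-[574,32.6,0]
    print('cutter x',round(d[0]*np.cos(a)+d[1]*np.sin(a),1),'y',round(-d[0]*np.sin(a)+d[1]*np.cos(a),1))
E
python3 -c "
from h import *
st();cs()
snap('side','s10');snap('wrist','w10')
import cv2
im=cv2.imread('pics/s10.png')
cv2.imwrite('pics/s10z.png',cv2.resize(im[180:255,240:400],None,fx=5,fy=5,interpolation=cv2.INTER_CUBIC))
"
```

```text
t 15.35 p [407.1  52.9  12.8] yaw 82.89 tz [-0.0591  0.0099 -0.9982] f [-0.   0.3 -0. ] w 52.9 q6 -1.39
cutter x -168.1 y -0.4
```

View pics/s10z.png

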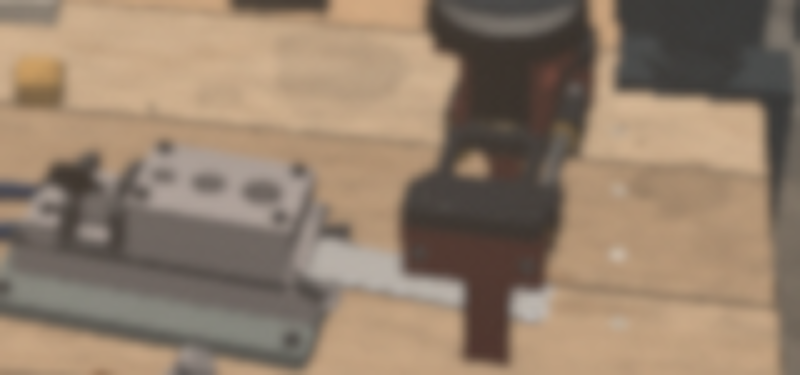

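View pics/w10.png

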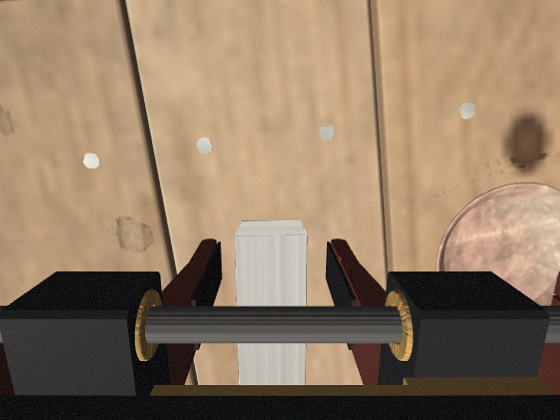

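arm_command(
  increments=[
    [[0,-0.5,0],0],
    [[0,-0.3,0],0],
    [[0,0,0],0],
    [[0,0,0],0],
  ],
)

```text
t: 15.85
ee_pos: [400.3, 53.9, 13.4]
orientation: [-2.321, -2.049, 0.056]
ft_force: [-0.1, 0.5, -0.6]
width: 53.0
```

arm_command(
  increments=[
    [[0,0,0],0],
    [[0,0,0],0],
    [[0,0,0],0],
    [[0,0,0],0],
    [[0,0.5,0],0],
    [[0,0.6,0],0],
    [[0,0,0],0],
  ],
  gripper=0,
)

```text
t: 16.55
ee_pos: [400.7, 53.7, 13.1]
orientation: [-2.311, -2.036, 0.08]
ft_force: [5.9, -1.3, 8.1]
width: 31.1
```

```bash
python3 -c "
from h import *
st();cs()
"
```

```text
t 16.55 p [400.7  53.7  13.1] yaw 82.77 tz [-0.0791  0.0112 -0.9968] f [ 5.9 -1.3  8.1] w 31.1 q6 -1.39
cutter x -174.5 y -0.3
```

arm_command(
  increments=[
    [[0,0,-0.2],0],
    [[0,0,-0.2],0],
    [[0,0,0],0],
  ],
)

```text
t: 16.85
ee_pos: [401.6, 53.8, 17.5]
orientation: [-2.311, -2.037, 0.079]
ft_force: [-0.3, -1.5, -0.7]
width: 31.3
```

```bash
python3 -c "
from h import *
st();cs()
print(get_obs()['moment'])
"
```

```text
t 16.85 p [401.6  53.8  17.5] yaw 82.79 tz [-0.0784  0.0113 -0.9969] f [-0.3 -1.5 -0.7] w 31.3 q6 -1.39
cutter x -173.7 y -0.1
[ 0.03282675  0.01827811 -0.01658675]
```

arm_command(
  increments=[
    [[0,0.4,-0.05],0],
    [[0,0.6,-0.05],0],
    [[0,0.6,-0.05],0],
    [[0,0,0],0],
  ],
)

```text
t: 17.25
ee_pos: [419.6, 51.4, 17.5]
orientation: [-2.311, -2.037, 0.079]
ft_force: [0.5, -0.5, -0.6]
width: 31.2
```

```bash
python3 -c "
from h import *
st();cs()
print(get_obs()['moment'])
snap('side','s11');snap('wrist','w11')
import cv2
im=cv2.imread('pics/s11.png')
cv2.imwrite('pics/s11z.png',cv2.resize(im[180:255,240:400],None,fx=5,fy=5,interpolation=cv2.INTER_CUBIC))
T=np.load('pics/w11.npy')
"
```

```text
t 17.25 p [419.6  51.4  17.5] yaw 82.78 tz [-0.078   0.0112 -0.9969] f [ 0.5 -0.5 -0.6] w 31.2 q6 -1.39
cutter x -155.6 y -0.3
[ 0.00187852 -0.04774518  0.0079459 ]
```

View pics/s11z.png

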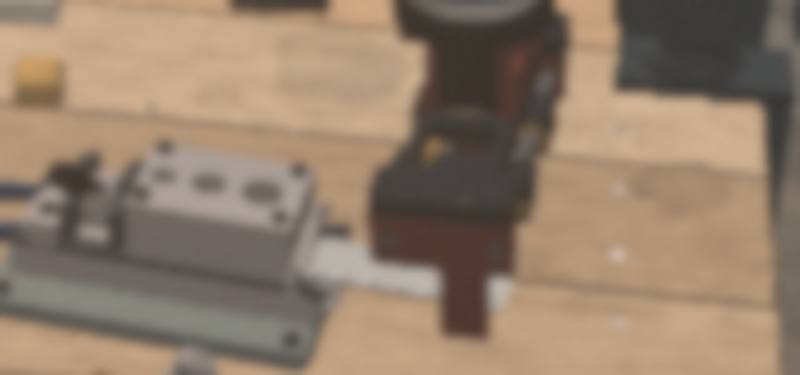

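View pics/w11.png

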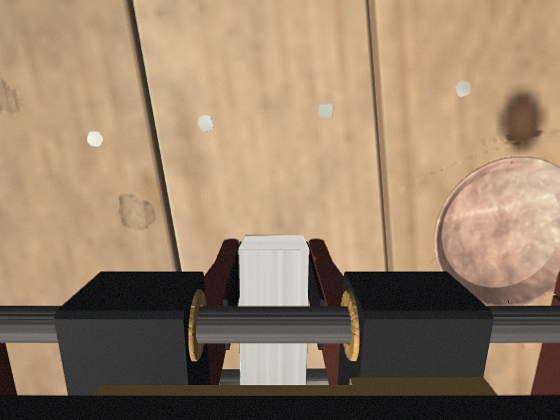

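arm_command(
  increments=[
    [[0,0.5,-0.05],0],
    [[0,0.5,-0.04],0],
    [[0,0.4,-0.03],0],
    [[0,0,0],0],
  ],
)

```text
t: 17.75
ee_pos: [433.1, 49.5, 17.3]
orientation: [-2.31, -2.036, 0.081]
ft_force: [0.0, 0.3, -1.0]
width: 31.4
```

```bash
python3 -c "
from h import *
st();cs()
print(get_obs()['moment'])
"
```

```text
t 17.75 p [433.1  49.5  17.3] yaw 82.78 tz [-0.0799  0.0111 -0.9967] f [ 0.   0.3 -1. ] w 31.4 q6 -1.4
cutter x -141.9 y -0.5
[ 0.00078391 -0.0241434   0.00909946]
```

arm_command(
  increments=[
    [[0.05,0.4,-0.04],0],
    [[0,0.4,-0.04],0],
    [[0,0.3,-0.03],0],
    [[0,0.3,-0.03],0],
  ],
)

```text
t: 18.15
ee_pos: [440.5, 48.0, 16.5]
orientation: [-2.302, -2.03, 0.099]
ft_force: [-7.0, 1.6, 0.3]
width: 31.3
```

```bash
python3 -c "
from h import *
st();cs()
print(get_obs()['moment'])
"
```

```text
t 18.15 p [440.5  48.   16.5] yaw 82.81 tz [-0.0949  0.0105 -0.9954] f [-7.   1.6  0.3] w 31.3 q6 -1.4
cutter x -134.4 y -1.1
[0.2749451  1.01233721 0.1579131 ]
```

```bash
cat >> h.py <<'E'
def cw(x,y,z):
    a=np.radians(-7.05);return np.array([574+x*np.cos(a)-y*np.sin(a),32.6+x*np.sin(a)+y*np.cos(a),z])
def plan(P,yaw=None,n=1):
    o=get_obs();T=pose(o);p=T[:3,3];y0=np.degrees(np.arctan2(T[1,0],T[0,0]))
    dy=0 if yaw is None else (yaw-y0+180)%360-180
    d=(np.array(P,float)-p)/10/n;rows=[]
    for i in range(n):
        Rm=T[:3,:3]@R.from_euler('z',-dy*i/n,degrees=True).as_matrix()
        rows.append([[round(float(v),2) for v in Rm.T@d],round(-dy/n,2)])
    print('from',p.round(1),'to',np.round(P,1),'dyaw',round(dy,1));print(rows if n<3 or abs(dy)>2 else (n,'x',rows[0]))
E
python3 -c "
from h import *
o=get_obs();p=o['ee_pos'];plan(p+[0,0,60],n=3)"
```

```text
from [440.5  48.   16.5] to [440.5  48.   76.5] dyaw 0
(3, 'x', [[-0.0, -0.19, -1.99], 0.0])
```

arm_command(
  increments=[
    [[0,0,0],0],
    [[0,0,0],0],
    [[0,0,0],0],
  ],
  gripper=0.6,
)

```text
t: 18.45
ee_pos: [441.0, 48.0, 16.4]
orientation: [-2.302, -2.03, 0.098]
ft_force: [0.8, -0.8, 0.2]
width: 50.8
```

```bash
python3 -c "
from h import *
st();cs();p=get_obs()['ee_pos'];plan(p+[0,0,120],n=5);plan(cw(34,62,170),n=5)"
```

```text
t 18.45 p [441.   48.   16.4] yaw 82.81 tz [-0.0945  0.0105 -0.9955] f [ 0.8 -0.8  0.2] w 50.8 q6 -1.4
cutter x -133.9 y -1.1
from [441.   48.   16.4] to [441.   48.  136.4] dyaw 0
(5, 'x', [[-0.0, -0.23, -2.39], 0.0])
from [441.   48.   16.4] to [615.4  90.  170. ] dyaw 0
(5, 'x', [[1.27, 3.05, -3.38], 0.0])
```

arm_command(
  increments=[
    [[0,-0.4,-1.5],0],
    [[0,-0.5,-2.5],0],
    [[0,-0.3,-2.8],0],
    [[0,-0.2,-2.8],0],
    [[0,0,-2.0],0],
    [[0,0,-1.0],0],
    [[0,0,0],0],
  ],
  gripper=0,
)

```text
t: 19.15
ee_pos: [441.6, 48.4, 148.5]
orientation: [-2.305, -2.032, 0.092]
ft_force: [1.0, 0.0, -0.6]
width: 1.5
```

```bash
python3 -c "
from h import *
st();cs();
snap('wrist','w12')
plan(cw(34,62,165),n=6)"
```

```text
t 19.15 p [441.6  48.4 148.5] yaw 82.8 tz [-0.0891  0.0107 -0.996 ] f [ 1.   0.  -0.6] w 1.5 q6 -1.39
cutter x -133.4 y -0.5
from [441.1  48.4 147.8] to [615.4  90.  165. ] dyaw 0
(6, 'x', [[1.05, 2.76, -0.54], 0.0])
```

View pics/w12.png

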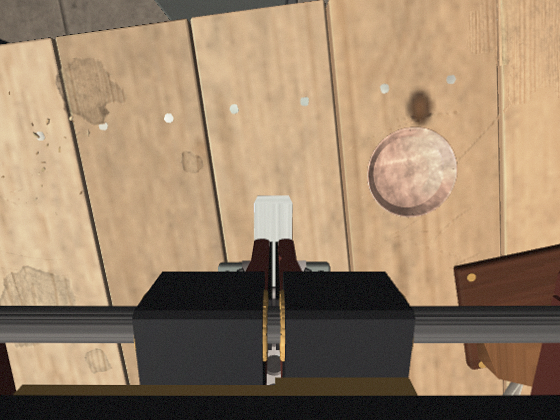

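arm_command(
  increments=[
    [[0.8,2.0,-0.5],0],
    [[1.0,2.8,-0.6],0],
    [[1.0,2.8,-0.6],0],
    [[1.0,2.8,-0.6],0],
    [[1.0,2.8,-0.6],0],
    [[0.8,2.0,-0.2],0],
    [[0,0,0],0],
    [[0,0,0],0],
  ],
)

```text
t: 20.0
ee_pos: [599.6, 85.2, 151.3]
orientation: [-2.297, -2.023, 0.116]
ft_force: [0.2, 0.2, 0.0]
width: 0.7
```

```bash
python3 -c "
from h import *
st();cs();
snap('wrist','w13');snap('side','s13')
T=np.load('pics/w12.npy');P=onz('wrist',[(272,197)],33,T)[0];a=np.radians(-7.05);print('near end cutter x',(P[0]-574)*np.cos(a)+(P[1]-32.6)*np.sin(a))
plan(cw(34,62,140),n=2)"
```

```text
t 20.0 p [599.6  85.2 151.3] yaw 82.77 tz [-0.1087  0.0087 -0.994 ] f [0.2 0.2 0. ] w 0.7 q6 -1.35
cutter x 19.0 y 55.3
near end cutter x -149.1571609896433
from [599.2  85.  151.8] to [615.4  90.  140. ] dyaw 0
[[[0.35, 0.83, 0.5], 0.0], [[0.35, 0.83, 0.5], 0.0]]
```

View pics/w13.png

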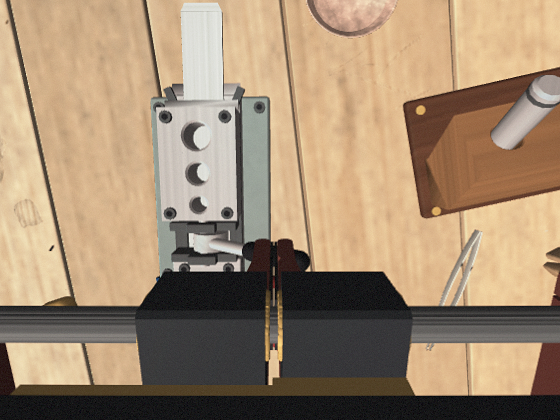

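View pics/s13.png

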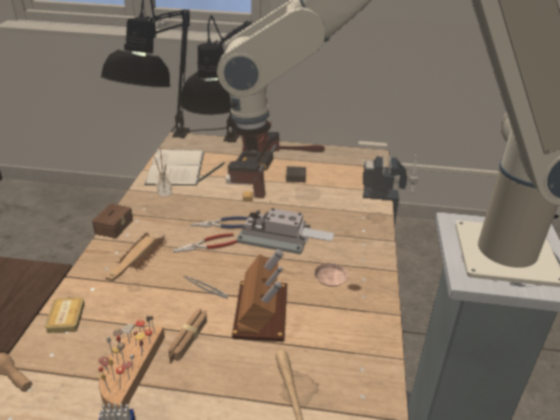

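arm_command(
  increments=[
    [[0.3,0.8,0.2],0],
    [[0.3,0.8,0.4],0],
    [[0.1,0.1,0.5],0],
    [[0,0,0],0],
  ],
)

```text
t: 20.5
ee_pos: [614.8, 89.8, 137.7]
orientation: [-2.297, -2.022, 0.118]
ft_force: [1.1, -0.4, -0.3]
width: 0.5
```

```bash
python3 -c "
from h import *
st();cs();
plan(cw(34,66,100),n=5)"
```

```text
t 20.5 p [614.8  89.8 137.7] yaw 82.74 tz [-0.1099  0.0087 -0.9939] f [ 1.1 -0.4 -0.3] w 0.5 q6 -1.34
cutter x 33.5 y 61.8
from [614.8  89.8 137.7] to [615.8  93.9 100. ] dyaw 0
(5, 'x', [[0.09, 0.09, 0.75], 0.0])
```

arm_command(
  increments=[
    [[0.05,0.08,0.7],0],
    [[0.1,0.08,0.8],0],
    [[0.1,0.08,0.8],0],
    [[0.1,0.08,0.8],0],
    [[0.15,0.08,0.8],0],
    [[0.15,0.08,0.8],0],
  ],
)

```text
t: 21.1
ee_pos: [616.1, 96.8, 88.0]
orientation: [-2.298, -2.023, 0.114]
ft_force: [0.5, 1.2, 1.4]
width: 0.4
```

```bash
python3 -c "
from h import *
st();cs();
plan(cw(34,80,42),n=6)"
```

```text
t 21.1 p [616.1  96.8  88. ] yaw 82.72 tz [-0.107   0.0095 -0.9942] f [0.5 1.2 1.4] w 0.4 q6 -1.33
cutter x 33.9 y 68.9
from [616.1  96.8  88. ] to [617.6 107.8  42. ] dyaw 0
(6, 'x', [[0.19, 0.08, 0.76], 0.0])
```

arm_command(
  increments=[
    [[0.2,0.08,0.8],0],
    [[0.2,0.08,0.8],0],
    [[0.2,0.08,0.8],0],
    [[0.2,0.08,0.8],0],
    [[0.1,0.08,0.8],0],
    [[0.1,0.08,0.8],0],
  ],
)

```text
t: 21.7
ee_pos: [617.8, 105.4, 37.7]
orientation: [-2.299, -2.026, 0.117]
ft_force: [-12.1, -7.1, 67.2]
width: 0.7
```

```bash
python3 -c "
from h import *
st();cs();
"
```

```text
t 21.7 p [617.8 105.4  37.7] yaw 82.82 tz [-0.1067  0.0058 -0.9943] f [-12.1  -7.1  67.2] w 0.7 q6 -1.32
cutter x 34.5 y 77.6
```

arm_command(
  increments=[
    [[0,0,-0.5],0],
    [[0,-0.1,-1.0],0],
    [[0,-0.2,-2.0],0],
    [[0,-0.2,-2.5],0],
    [[0,-0.3,-2.5],0],
    [[0,-0.2,-2.0],0],
    [[0,0,-1.0],0],
    [[0,0,0],0],
  ],
)

```text
t: 22.5
ee_pos: [617.9, 106.5, 154.3]
orientation: [-2.296, -2.023, 0.125]
ft_force: [-0.1, 0.1, 0.1]
width: 0.5
```

```bash
python3 -c "
from h import *
st();cs();
snap('wrist','w14');snap('side','s14');
im=cv2.imread('pics/s14.png');cv2.imwrite('pics/s14z.png',cv2.resize(im[190:350,220:350],None,fx=4,fy=3.7,interpolation=cv2.INTER_CUBIC))"
```

```text
t 22.5 p [617.9 106.5 154.3] yaw 82.81 tz [-0.1132  0.0055 -0.9936] f [-0.1  0.1  0.1] w 0.5 q6 -1.32
cutter x 34.5 y 78.7
```

View pics/w14.png

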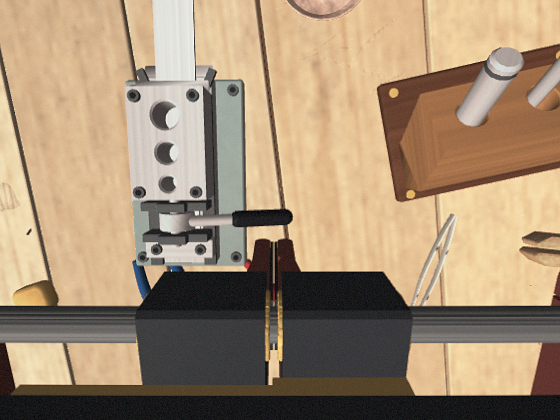

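View pics/s14z.png

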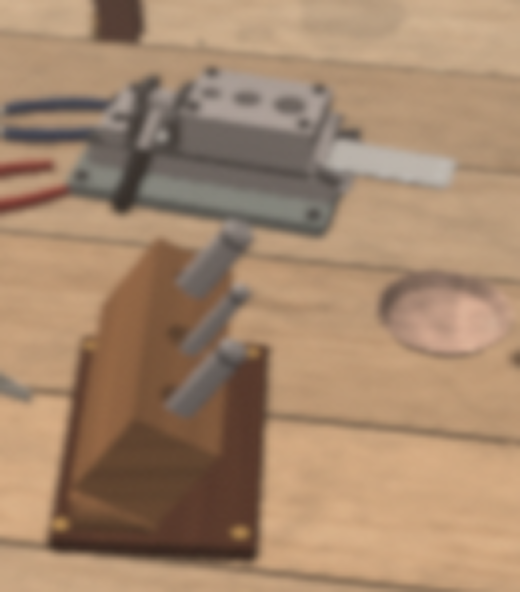

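Run:
```python
from h import *
np.set_printoptions(precision=1,suppress=True)
T1=np.load('pics/w1.npy')
a=[('wrist',(np.array([392,292.])+.5)/4.6-.5+[190,200],T1),('top',(np.array([179,274.])+.5)/4-.5+[130,160],None),('side',(np.array([303,148.])+.5)/5-.5+[220,240],None)]
def tri(L):
    A=0;b=0
    for n,uv,T in L:
        c,v=ray(n,[uv],T);M=np.eye(3)-np.outer(v[0],v[0]);A=A+M;b=b+M@c
    return np.linalg.solve(A,b)
X=tri(a);print(X)
for i in range(3):print(tri([a[j] for j in range(3) if j!=i]))
for n,uv,T in a:print(n,uv,proj(n,X,T))
# stand base screws in w1: 
q=lambda p:(np.array(p,float)+.5)/4.6-.5+[190,200]
S=onz('wrist',q([(106,97),(676,110)]),10,T1);v=S[0]-S[1];print('base screws',S,np.degrees(np.arctan2(v[0],-v[1])), np.linalg.norm(v))
# face corner edges: front edge
T=np.load('pics/w14.npy');P=onz('wrist',[(168,184),(168,153.5),(165,115)],67,T);print('holes',P)
```

```text
[522.8 294.1 119.3]
[522.5 293.6 118.7]
[523.  294.6 119.9]
[522.4 293.8 121.1]
wrist [274.8 263.1] [[274.4 262.1]]
top [174.4 228.1] [[174.1 227.9]]
side [280.2 269.2] [[280.1 269.1]]
base screws [[526.  221.8  10. ]
 [512.2 366.6  10. ]] 5.426206462807825 145.41815229198585
holes [[577.2  32.5  67. ]
 [555.   36.2  67. ]
 [527.6  38.6  67. ]]
```

```bash
python3 -c "
from h import *
plan((528,295,165),95.4,9)"
```

```text
from [616.9 106.3 152.7] to [528 295 165] dyaw 12.6
[[[1.95, -1.25, -0.01], np.float64(-1.4)], [[1.98, -1.2, -0.01], np.float64(-1.4)], [[2.01, -1.15, -0.01], np.float64(-1.4)], [[2.04, -1.11, -0.01], np.float64(-1.4)], [[2.07, -1.06, -0.01], np.float64(-1.4)], [[2.09, -1.0, -0.01], np.float64(-1.4)], [[2.12, -0.95, -0.01], np.float64(-1.4)], [[2.14, -0.9, -0.01], np.float64(-1.4)], [[2.16, -0.85, -0.01], np.float64(-1.4)]]
```

arm_command(
  increments=[
    [[1.5,-0.9,-0.2],-1.4],
    [[2.0,-1.2,-0.2],-1.4],
    [[2.0,-1.15,-0.1],-1.4],
    [[2.05,-1.1,0],-1.4],
    [[2.05,-1.05,0],-1.4],
    [[2.1,-1.0,0],-1.4],
    [[2.1,-0.95,0],-1.4],
    [[2.15,-0.9,0],-1.4],
    [[1.5,-0.6,0],-1.0],
    [[0,0,0],0],
    [[0,0,0],0],
  ],
  gripper=0.36,
)

```text
t: 23.7
ee_pos: [517.9, 295.3, 157.7]
orientation: [-2.03, -2.259, 0.14]
ft_force: [0.5, -0.2, -0.0]
width: 31.5
```

```bash
python3 -c "
from h import *
st();snap('wrist','w15');snap('side','s15')
plan((528,295,120),95.4,4)"
```

```text
t 23.7 p [517.9 295.3 157.7] yaw 96.06 tz [-1.366e-01 -2.000e-04 -9.906e-01] f [ 0.5 -0.2 -0. ] w 31.5 q6 -1.25
from [518.3 294.7 157.8] to [528 295 120] dyaw -0.6
(4, 'x', [[-0.03, 0.37, 0.9], np.float64(0.14)])
```

View pics/w15.png

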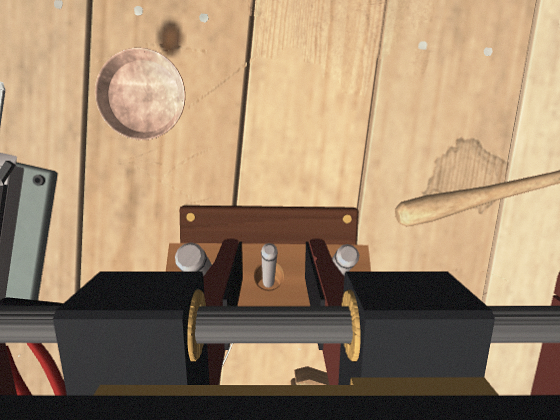

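```bash
python3 -c "
from h import *
T=np.load('pics/w15.npy');print(onz('wrist',[(268.5,251.5)],119.5,T),T[:3,3])
im=cv2.imread('pics/w15.png');cv2.imwrite('pics/w15z.png',cv2.resize(im[230:310,160:380],None,fx=3.6,fy=3.6,interpolation=cv2.INTER_CUBIC))
X=np.array([522.8,294.1,119.5]);u=np.array([-.498,-.047,.866]);print(proj('wrist',X,T),proj('wrist',X-40*u,T))
"
```

```text
[[524.26450617 293.79518585 119.5       ]] [517.8628701  295.27492551 157.71985242]
[[269.23887612 249.23516941]] [[268.76082574 265.14143131]]
```

View pics/w15z.png

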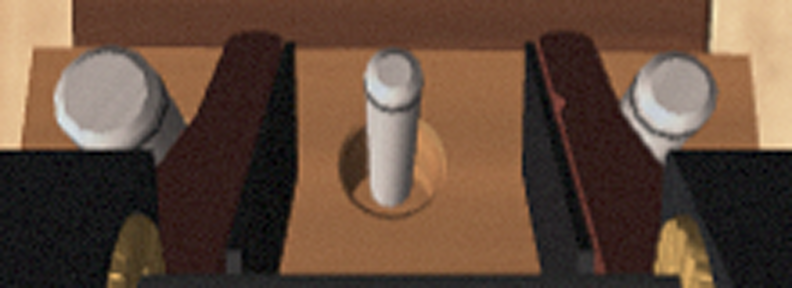

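```bash
python3 -c "
from h import *
plan((527.7,294.8,87.7),95.4,6)"
```

```text
from [518.3 294.7 157.8] to [527.7 294.8  87.7] dyaw -0.6
(6, 'x', [[-0.03, 0.31, 1.14], np.float64(0.1)])
```

arm_command(
  increments=[
    [[-0.05,0.3,0.9],0.1],
    [[-0.05,0.35,1.2],0.1],
    [[0,0.3,1.2],0.2],
    [[0,0.3,1.2],0.2],
    [[0,0.3,1.1],0],
    [[0,0.2,0.8],0],
    [[0,0,0],0],
  ],
)

```text
t: 24.5
ee_pos: [528.5, 292.0, 84.3]
orientation: [-2.049, -2.24, 0.144]
ft_force: [0.5, -0.8, -0.5]
width: 31.8
```

```bash
python3 -c "
from h import *
st()
plan((527.7,294.8,87.7),95.4,1)"
```

```text
t 24.5 p [528.5 292.   84.3] yaw 95.04 tz [-1.387e-01 -8.000e-04 -9.903e-01] f [ 0.5 -0.8 -0.5] w 31.8 q6 -1.25
from [528.5 292.   84.3] to [527.7 294.8  87.7] dyaw 0.4
[[[0.29, -0.11, -0.33], np.float64(-0.36)]]
```

arm_command(
  increments=[
    [[0.3,-0.1,-0.3],-0.3],
    [[0,0,0],0],
  ],
)

```text
t: 24.7
ee_pos: [527.7, 295.2, 87.4]
orientation: [-2.043, -2.245, 0.144]
ft_force: [0.2, 1.7, 0.7]
width: 31.8
```

arm_command(
  increments=[
    [[0,0,0],0],
    [[0,0,0],0],
    [[0,0,0],0],
    [[0,0,0],0],
    [[0,0,0],0],
  ],
  gripper=0,
)

```text
t: 25.2
ee_pos: [528.6, 296.0, 89.6]
orientation: [-2.043, -2.247, 0.139]
ft_force: [-0.7, 0.9, -0.8]
width: 8.8
```

```bash
python3 -c "
from h import *
st();snap('wrist','w16')"
```

```text
t 25.2 p [528.6 296.   89.6] yaw 95.4 tz [-1.357e-01  6.000e-04 -9.908e-01] f [-0.7  0.9 -0.8] w 8.8 q6 -1.25
```

View pics/w16.png

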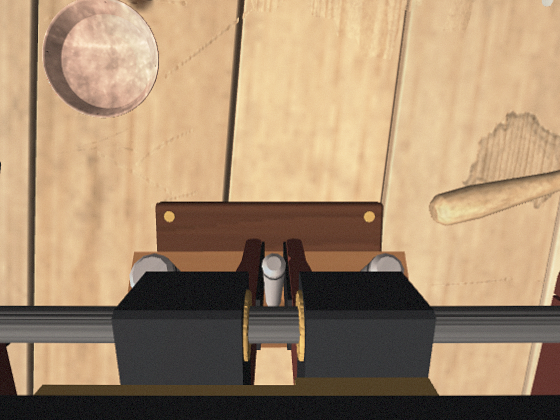

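```bash
python3 -c "
from h import *
p=get_obs()['ee_pos'];u=np.array([-.498,-.047,.866]);plan(p+70*u,n=7)"
```

```text
from [528.6 296.   89.6] to [493.8 292.7 150.2] dyaw 0
(7, 'x', [[0.01, -0.61, -0.79], 0.0])
```

arm_command(
  increments=[
    [[0,-0.3,-0.4],0],
    [[0,-0.6,-0.8],0],
    [[0,-0.6,-0.8],0],
    [[0,-0.6,-0.8],0],
    [[0,-0.6,-0.8],0],
    [[0,-0.6,-0.8],0],
    [[0,-0.5,-0.9],0],
    [[0,-0.2,-1.0],0],
    [[0,0,-0.5],0],
    [[0,0,0],0],
  ],
)

```text
t: 26.25
ee_pos: [495.6, 292.0, 170.5]
orientation: [-2.043, -2.248, 0.136]
ft_force: [0.1, -0.3, 0.6]
width: 9.1
```

```bash
python3 -c "
from h import *
st();snap('wrist','w17');snap('side','s17')
im=cv2.imread('pics/s17.png');cv2.imwrite('pics/s17z.png',cv2.resize(im[190:350,220:350],None,fx=4.5,fy=3.7,interpolation=cv2.INTER_CUBIC))"
```

```text
t 26.25 p [495.6 292.  170.5] yaw 95.42 tz [-0.134   0.0016 -0.991 ] f [ 0.1 -0.3  0.6] w 9.1 q6 -1.23
```

View pics/w17.png

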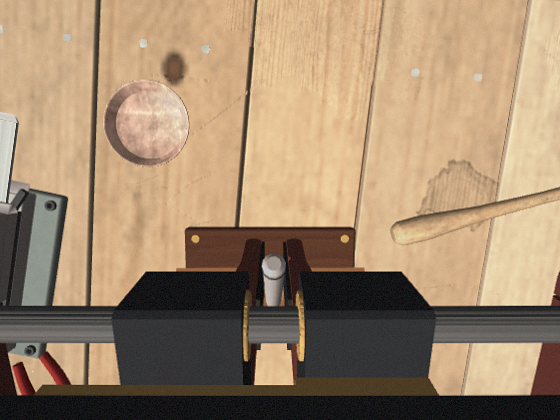

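View pics/s17z.png

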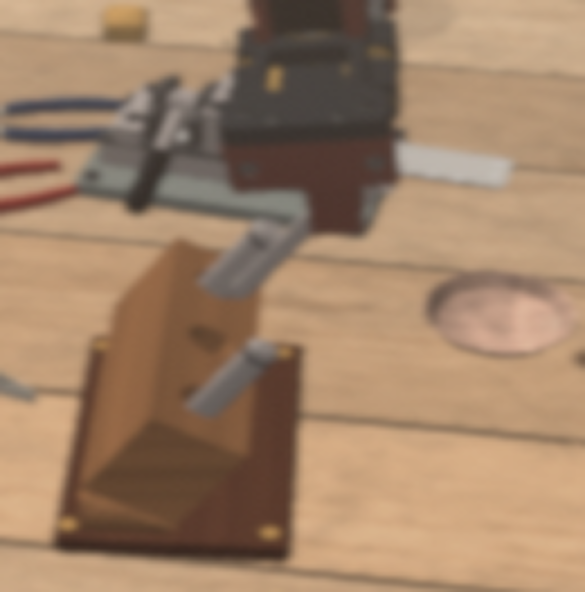

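```bash
cat >> h.py <<'E'
NT=None
def nose_tool():
    T0=np.eye(4);return np.load('nose.npy')
E
python3 - <<'E'
from h import *
np.set_printoptions(precision=1,suppress=True)
T=np.load('pics/w16.npy');H=np.array([522.8,294.1,119.5]);u=np.array([-.498,-.047,.866])
Nt=T[:3,:3].T@(H-100*u-T[:3,3]);Ht=T[:3,:3].T@(H-T[:3,3]);np.save('nose.npy',Nt);np.save('head.npy',Ht);print(Nt,Ht)
T=np.load('pics/s17.npy');N=T[:3,:3]@Nt+T[:3,3];Hd=T[:3,:3]@Ht+T[:3,3];print('nose',N,Hd)
z=lambda p:(p-[220,190]+.5)*[4.5,3.7]-.5
print('side zoom nose,head',z(proj('side',N)),z(proj('side',Hd)))
print('wrist head',proj('wrist',Hd,np.load('pics/w17.npy')))
E
```

```text
[-2.1 51.3 50.2] [ -1.  -10.  -28.9]
nose [539.5 294.8 113.5] [489.6 290.1 200. ]
side zoom nose,head [[234.6 299.9]] [[355.9 175.8]]
wrist head [[270.5 261.8]]
```

```bash
cat >> h.py <<'E'
HOLE=np.array([577.1,32.4,67.])
def tcp_for(nz,yaw,off=(0,0)):
    """TCP so that nose is at hole (+off in xy) and height nz above the die, keeping current tilt, given yaw"""
    T=pose(get_obs());y0=np.degrees(np.arctan2(T[1,0],T[0,0]));Rm=T[:3,:3]@R.from_euler('z',-(yaw-y0),degrees=True).as_matrix()
    Nt=np.load('nose.npy');return HOLE+[off[0],off[1],nz]-Rm@Nt
E
python3 - <<'E'
from h import *
N=np.load('nose.npy');N[0]=-.8;np.save('nose.npy',N)
p=tcp_for(60,82.95);print(p);plan(p,82.95,18)
E
```

```text
[533.546921    39.38334677 183.58867815]
from [495.2 291.8 169.6] to [533.5  39.4 183.6] dyaw -12.5
[[[-1.42, 0.07, -0.11], np.float64(0.69)], [[-1.41, 0.08, -0.11], np.float64(0.69)], [[-1.41, 0.1, -0.11], np.float64(0.69)], [[-1.41, 0.12, -0.11], np.float64(0.69)], [[-1.41, 0.13, -0.11], np.float64(0.69)], [[-1.41, 0.15, -0.11], np.float64(0.69)], [[-1.41, 0.17, -0.11], np.float64(0.69)], [[-1.4, 0.19, -0.11], np.float64(0.69)], [[-1.4, 0.2, -0.11], np.float64(0.69)], [[-1.4, 0.22, -0.11], np.float64(0.69)], [[-1.4, 0.24, -0.11], np.float64(0.69)], [[-1.39, 0.25, -0.11], np.float64(0.69)], [[-1.39, 0.27, -0.11], np.float64(0.69)], [[-1.39, 0.29, -0.11], np.float64(0.69)], [[-1.38, 0.3, -0.11], np.float64(0.69)], [[-1.38, 0.32, -0.11], np.float64(0.69)], [[-1.38, 0.34, -0.11], np.float64(0.69)], [[-1.37, 0.35, -0.11], np.float64(0.69)]]
```

arm_command(
  increments=[
    [[0,-0.2,-1.0],0],
    [[0,-0.2,-1.3],0],
    [[0,-0.1,-1.0],0],
    [[-0.6,0,-0.4],0.3],
    [[-1.2,0.1,0],0.7],
    [[-1.5,0.1,0],0.7],
    [[-1.5,0.1,0],0.7],
    [[-1.5,0.15,0],0.7],
    [[-1.5,0.15,0],0.7],
    [[-1.5,0.2,0],0.7],
    [[-1.5,0.2,0],0.7],
    [[-1.5,0.2,0],0.7],
    [[-1.5,0.2,0],0.7],
    [[-1.5,0.25,0],0.7],
    [[-1.5,0.25,0],0.7],
    [[-1.5,0.25,0],0.7],
    [[-1.5,0.3,0],0.7],
    [[-1.5,0.3,0],0.7],
    [[-1.2,0.3,0],0.7],
    [[-0.6,0.2,0],0.7],
  ],
)

```text
t: 28.35
ee_pos: [528.3, 37.2, 203.7]
orientation: [-2.284, -2.015, 0.159]
ft_force: [-0.2, -0.4, -0.0]
width: 9.3
```

Run:
```python
from h import *
st();p=tcp_for(40,82.95);plan(p,82.95,5)
```

```text
t 28.35 p [528.3  37.2 203.7] yaw 82.91 tz [-1.380e-01 -7.000e-04 -9.904e-01] f [-0.2 -0.4 -0. ] w 9.3 q6 -1.4
from [528.3  37.2 203.7] to [533.7  39.6 163.7] dyaw 0.0
(5, 'x', [[0.08, 0.21, 0.78], np.float64(-0.01)])
```

Run:
```python
from h import *
p=tcp_for(15,82.95);plan(p,82.95,7)
```

```text
from [528.3  37.2 203.7] to [533.7  39.6 138.7] dyaw 0.0
(7, 'x', [[0.06, 0.2, 0.91], np.float64(-0.01)])
```

arm_command(
  increments=[
    [[0.1,0.2,0.6],0],
    [[0.1,0.2,1.0],0],
    [[0.1,0.2,1.0],0],
    [[0,0.2,1.0],0],
    [[0,0.2,1.0],0],
    [[0,0.2,0.8],0],
    [[0,0,0.2],0],
    [[0,0,0],0],
  ],
)

```text
t: 29.15
ee_pos: [532.1, 39.8, 139.7]
orientation: [-2.282, -2.015, 0.162]
ft_force: [-0.9, 0.0, -0.3]
width: 9.2
```

Run:
```python
from h import *
np.set_printoptions(precision=1,suppress=True)
st();snap('side','s18');snap('top','t18');snap('wrist','w18')
im=cv2.imread('pics/s18.png');cv2.imwrite('pics/s18z.png',cv2.resize(im[180:260,220:340],None,fx=6,fy=6,interpolation=cv2.INTER_CUBIC))
im=cv2.imread('pics/t18.png');cv2.imwrite('pics/t18z.png',cv2.resize(im[160:260,240:340],None,fx=5,fy=5,interpolation=cv2.INTER_CUBIC))
T=np.load('pics/s18.npy');N=T[:3,:3]@np.load('nose.npy')+T[:3,3];Hd=T[:3,:3]@np.load('head.npy')+T[:3,3];print('nose',N,'head',Hd)
z=lambda p:(p-[220,180]+.5)*6-.5
print('nose,head,hole',z(proj('side',N)),z(proj('side',Hd)),z(proj('side',HOLE)))
```

```text
t 29.15 p [532.1  39.8 139.7] yaw 82.97 tz [-0.1 -0.  -1. ] f [-0.9  0.  -0.3] w 9.2 q6 -1.4
nose [575.3  32.7  82.8] head [526.3  40.1 169.7]
nose,head,hole [[320.8 180.6]] [[446.4  18.1]] [[316.  211.8]]
```

View pics/s18z.png

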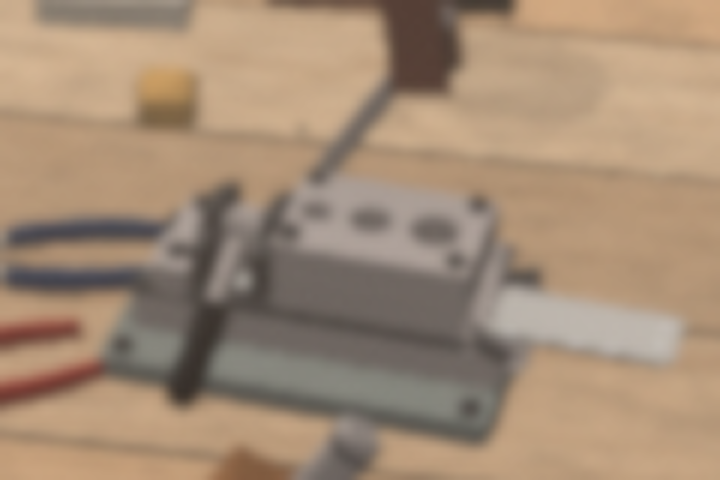

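View pics/t18z.png

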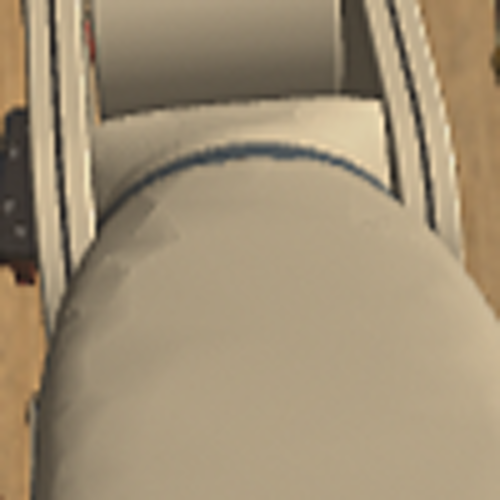

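View pics/w18.png

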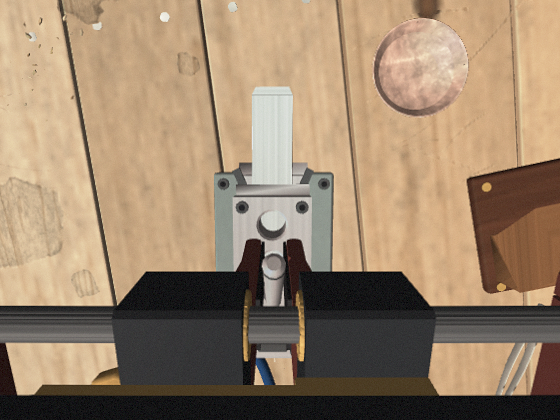

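Run:
```python
from h import *
p=tcp_for(4,82.95,(0,0));plan(p,82.95,2)
p=tcp_for(-3,82.95,(0,0));plan(p,82.95,3)
```

```text
from [532.6  39.8 140.5] to [533.8  39.6 127.8] dyaw -0.0
[[[0.01, 0.15, 0.62], np.float64(0.0)], [[0.01, 0.15, 0.62], np.float64(0.0)]]
from [532.6  39.8 140.5] to [533.8  39.6 120.8] dyaw -0.0
(3, 'x', [[0.01, 0.13, 0.65], np.float64(0.0)])
```

arm_command(
  increments=[
    [[0,0.15,0.6],0],
    [[0,0.15,0.6],0],
    [[0,0,0],0],
  ],
)

```text
t: 29.6
ee_pos: [534.9, 39.4, 128.4]
orientation: [-2.284, -2.016, 0.157]
ft_force: [0.0, -0.1, 0.5]
width: 9.3
```

Run:
```python
from h import *
st();snap('side','s19')
im=cv2.imread('pics/s19.png');cv2.imwrite('pics/s19z.png',cv2.resize(im[180:260,220:340],None,fx=6,fy=6,interpolation=cv2.INTER_CUBIC))
p=tcp_for(-3,82.95,(0,0));plan(p,82.95,2)
```

```text
t 29.6 p [534.9  39.4 128.4] yaw 82.95 tz [-1.370e-01 -2.000e-04 -9.906e-01] f [ 0.  -0.1  0.5] w 9.3 q6 -1.4
from [535.   39.3 128.7] to [533.7  39.6 120.7] dyaw 0.0
[[[0.01, -0.01, 0.41], np.float64(-0.0)], [[0.01, -0.01, 0.41], np.float64(-0.0)]]
```

View pics/s19z.png

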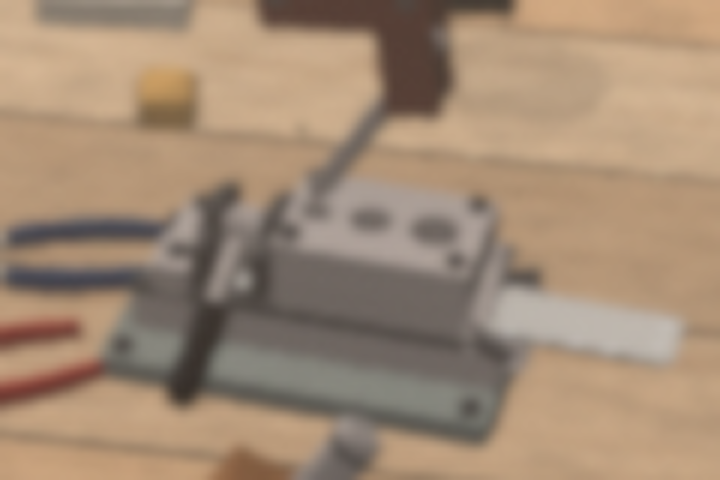

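arm_command(
  increments=[
    [[0,0,0.3],0],
    [[0,0,0.4],0],
    [[0,0,0],0],
  ],
)

```text
t: 29.95
ee_pos: [534.1, 39.3, 121.4]
orientation: [-2.284, -2.017, 0.157]
ft_force: [-0.3, -0.0, -0.8]
width: 9.4
```

Run:
```python
from h import *
st();snap('side','s20')
im=cv2.imread('pics/s20.png');cv2.imwrite('pics/s20z.png',cv2.resize(im[180:260,220:340],None,fx=6,fy=6,interpolation=cv2.INTER_CUBIC))
T=pose(get_obs());print(T[:3,:3]@np.load('nose.npy')+T[:3,3])
```

```text
t 29.95 p [534.1  39.3 121.4] yaw 82.94 tz [-1.365e-01 -1.000e-04 -9.906e-01] f [-0.3 -0.  -0.8] w 9.4 q6 -1.4
[577.73740994  32.16523947  64.96888815]
```

View pics/s20z.png

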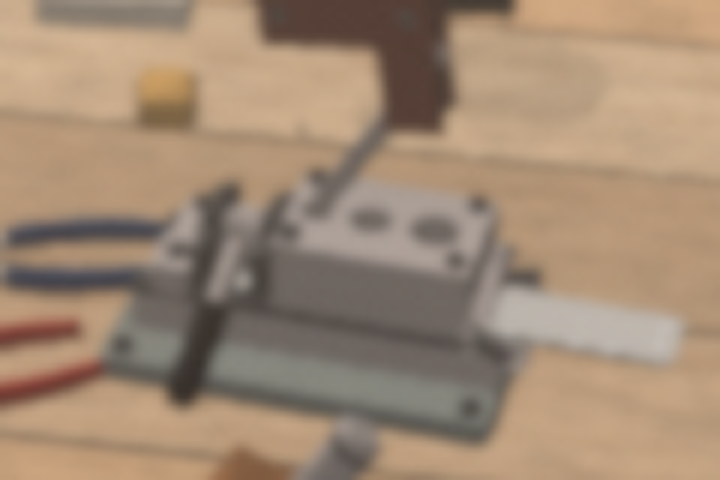

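arm_command(
  increments=[
    [[0,0,0.2],0],
    [[0,0,0.2],0],
  ],
)

```text
t: 30.2
ee_pos: [534.0, 39.3, 117.7]
orientation: [-2.285, -2.017, 0.156]
ft_force: [0.5, -0.4, 0.3]
width: 9.4
```

Run:
```python
from h import *
st()
T=pose(get_obs());print(T[:3,:3]@np.load('nose.npy')+T[:3,3])
```

```text
t 30.2 p [534.   39.3 117.7] yaw 82.94 tz [-1.354e-01 -1.000e-04 -9.908e-01] f [ 0.5 -0.4  0.3] w 9.4 q6 -1.4
[577.49117156  32.18937258  61.09865492]
```

arm_command(
  increments=[
    [[0,0.3,-0.14],0],
    [[0,0.35,-0.14],0],
    [[0,0.35,-0.13],0],
    [[0,0.35,-0.12],0],
  ],
)

```text
t: 30.6
ee_pos: [542.1, 37.9, 120.5]
orientation: [-2.276, -2.009, 0.172]
ft_force: [-9.4, 2.3, 5.1]
width: 9.5
```

Run:
```python
from h import *
st();snap('side','s21')
im=cv2.imread('pics/s21.png');cv2.imwrite('pics/s21z.png',cv2.resize(im[180:260,220:340],None,fx=6,fy=6,interpolation=cv2.INTER_CUBIC))
```

```text
t 30.6 p [542.1  37.9 120.5] yaw 82.94 tz [-1.507e-01  4.000e-04 -9.886e-01] f [-9.4  2.3  5.1] w 9.5 q6 -1.41
```

View pics/s21z.png

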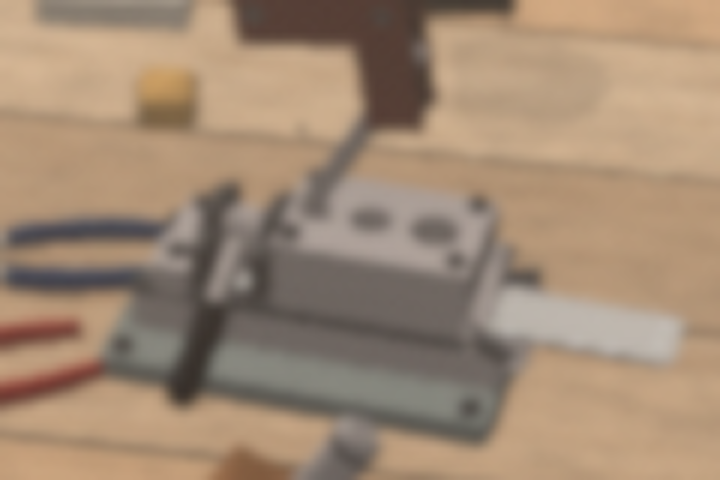

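arm_command(
  increments=[
    [[0,0.4,-0.12],0],
    [[0,0.4,-0.12],0],
    [[0,0.4,-0.12],0],
    [[0,0.4,-0.12],0],
  ],
)

```text
t: 31.05
ee_pos: [547.4, 37.2, 122.8]
orientation: [-2.26, -1.994, 0.201]
ft_force: [-8.6, 1.4, 6.4]
width: 9.5
```

Run:
```python
from h import *
st();snap('side','s22');snap('wrist','w22')
im=cv2.imread('pics/s22.png');cv2.imwrite('pics/s22z.png',cv2.resize(im[180:260,220:340],None,fx=6,fy=6,interpolation=cv2.INTER_CUBIC))
```

```text
t 31.05 p [547.4  37.2 122.8] yaw 82.93 tz [-0.179   0.0027 -0.9839] f [-8.6  1.4  6.4] w 9.5 q6 -1.41
```

View pics/s22z.png

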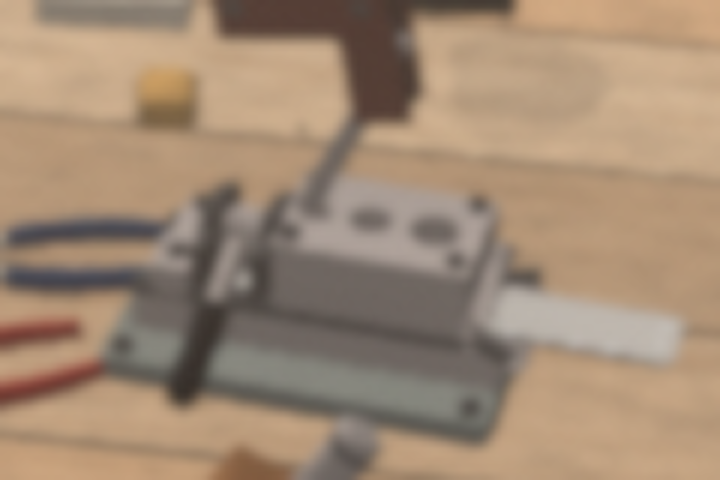

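View pics/w22.png

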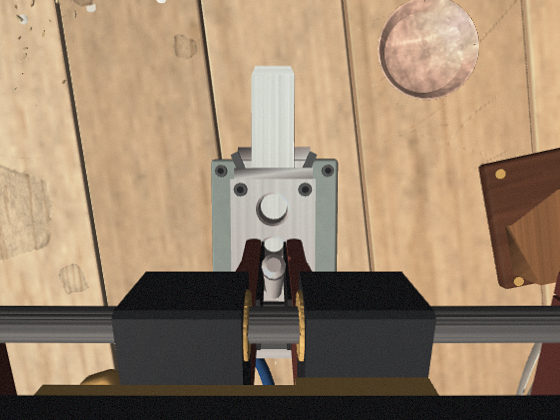

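arm_command(
  increments=[
    [[0,0.2,-0.05],0],
    [[0,0.2,-0.05],0],
    [[0,0.2,-0.05],0],
  ],
  gripper=0.1,
)

```text
t: 31.45
ee_pos: [548.2, 37.2, 123.5]
orientation: [-2.252, -1.986, 0.215]
ft_force: [-5.9, 1.4, 3.6]
width: 9.7
```

Run:
```python
from h import *
st();snap('wrist','w23')
im=cv2.imread('pics/w23.png');cv2.imwrite('pics/w23z.png',cv2.resize(im[220:330,200:350],None,fx=4,fy=4,interpolation=cv2.INTER_CUBIC))
```

```text
t 31.45 p [548.2  37.2 123.5] yaw 82.93 tz [-0.1924  0.0039 -0.9813] f [-5.9  1.4  3.6] w 9.7 q6 -1.41
```

View pics/w23z.png

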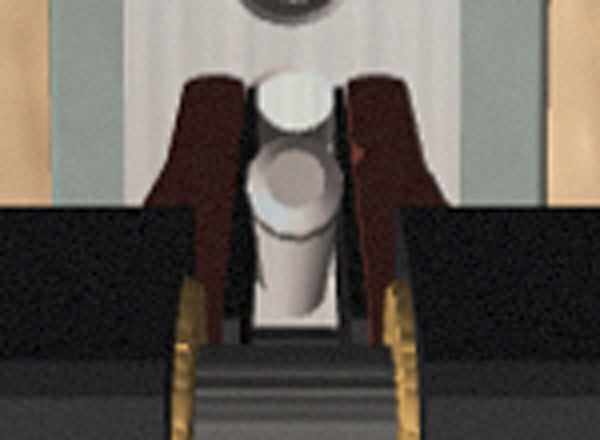

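arm_command(
  increments=[
    [[0,0.1,-0.03],0],
    [[0,0.1,-0.03],0],
  ],
  gripper=0.11,
)

```text
t: 31.7
ee_pos: [550.1, 37.0, 124.1]
orientation: [-2.251, -1.985, 0.217]
ft_force: [-2.4, -0.1, 2.8]
width: 9.6
```

arm_command(
  increments=[
    [[0,0.1,-0.03],0],
    [[0,0.1,-0.03],0],
  ],
  gripper=0.113,
)

```text
t: 31.9
ee_pos: [553.9, 36.6, 124.7]
orientation: [-2.253, -1.987, 0.213]
ft_force: [-0.3, -0.1, -0.1]
width: 9.6
```

Run:
```python
from h import *
st();snap('wrist','w24')
im=cv2.imread('pics/w24.png');cv2.imwrite('pics/w24z.png',cv2.resize(im[220:330,200:350],None,fx=4,fy=4,interpolation=cv2.INTER_CUBIC))
```

```text
t 31.9 p [553.9  36.6 124.7] yaw 82.92 tz [-0.191   0.004  -0.9816] f [-0.3 -0.1 -0.1] w 9.6 q6 -1.41
```

View pics/w24z.png

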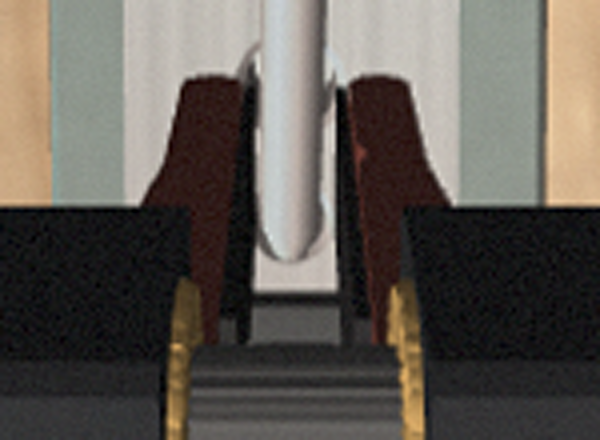

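arm_command(
  increments=[
    [[0,0,0],0],
    [[0,0,0],0],
  ],
  gripper=0,
)

```text
t: 32.15
ee_pos: [554.9, 36.5, 124.7]
orientation: [-2.254, -1.988, 0.212]
ft_force: [-0.4, -0.1, -0.2]
width: 0.3
```

Run:
```python
from h import *
st();snap('wrist','w25');snap('side','s25')
im=cv2.imread('pics/s25.png');cv2.imwrite('pics/s25z.png',cv2.resize(im[180:260,220:340],None,fx=6,fy=6,interpolation=cv2.INTER_CUBIC))
```

```text
t 32.15 p [554.9  36.5 124.7] yaw 82.92 tz [-0.1896  0.004  -0.9818] f [-0.4 -0.1 -0.2] w 0.3 q6 -1.41
```

View pics/w25.png

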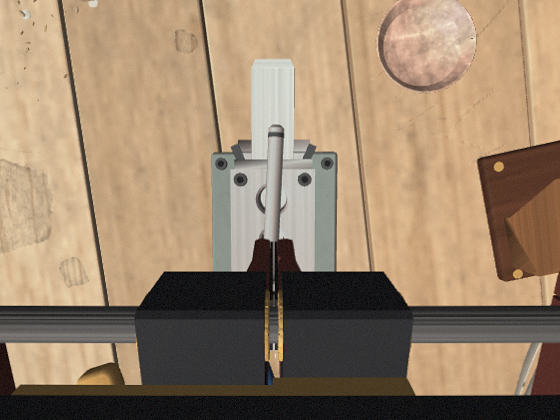

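View pics/s25z.png

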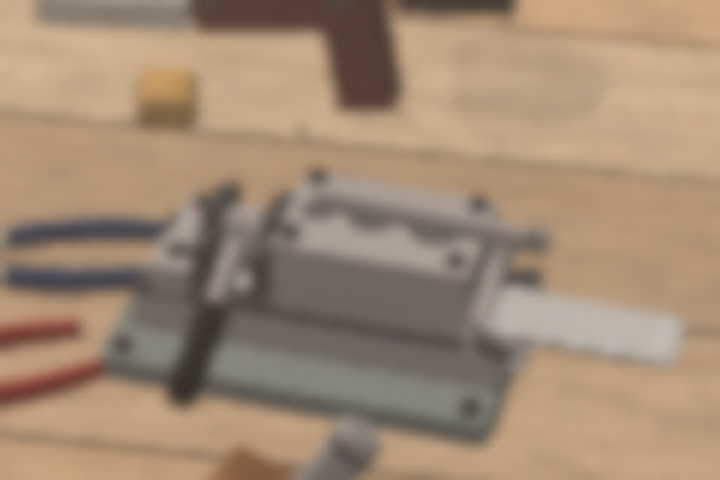

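Run:
```python
from h import *
np.set_printoptions(precision=1,suppress=True)
a=np.radians(-7.05);Rc=np.array([[np.cos(a),np.sin(a)],[-np.sin(a),np.cos(a)]])
cc=lambda P:np.c_[(P[:,:2]-[574,32.6])@Rc.T,P[:,2]]
T=np.load('pics/w25.npy')
print('wrist head, mid',cc(onz('wrist',[(276,126),(275.5,135),(273,200),(271.5,237)],71,T)))
un=lambda p:(np.array(p,float)+.5)/6-.5+[220,180]
print('side foot/head',cc(onz('side',un([(306,208),(545,243)]),71)))
z=lambda p:(p-[220,180]+.5)*6-.5
print('hole proj',z(proj('side',HOLE)), z(proj('side',cw(3,0,67))))
plan(cw(-80,1,124.7),n=5)
```

```text
wrist head, mid [[-94.4   2.7  71. ]
 [-88.7   2.4  71. ]
 [-46.6   0.7  71. ]
 [-22.2  -0.3  71. ]]
side foot/head [[  6.2   4.3  71. ]
 [-92.9   0.3  71. ]]
hole proj [[316.  211.8]] [[316.3 211.6]]
from [554.7  36.5 124.7] to [494.7  43.4 124.7] dyaw 0
(5, 'x', [[-0.01, -1.19, 0.23], 0.0])
```

arm_command(
  increments=[
    [[0,-0.7,0.1],0.5],
    [[0,-1.1,0.2],0.6],
    [[0,-1.1,0.2],0.6],
    [[0,-1.1,0.2],0.6],
    [[0,-1.1,0.2],0],
    [[0,-0.6,0.1],0],
    [[0,0,0],0],
  ],
  gripper=0.32,
)

```text
t: 32.95
ee_pos: [490.4, 45.9, 125.6]
orientation: [-2.298, -1.939, 0.218]
ft_force: [-0.1, 0.6, -0.9]
width: 27.8
```

Run:
```python
from h import *
st();cs();snap('wrist','w26')
plan(cw(-78,2.0,71),80.6,5)
```

```text
t 32.95 p [490.4  45.9 125.6] yaw 80.47 tz [-0.1915  0.0039 -0.9815] f [-0.1  0.6 -0.9] w 27.8 q6 -1.35
cutter x -84.6 y 3.0
from [491.   45.9 125.6] to [496.8  44.2  71. ] dyaw 0.1
(5, 'x', [[0.02, 0.33, 1.05], np.float64(-0.03)])
```

View pics/w26.png

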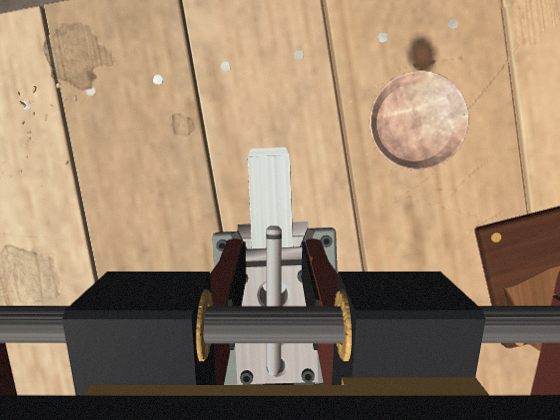

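arm_command(
  increments=[
    [[0,0.3,0.8],0],
    [[0,0.35,1.1],0],
    [[0,0.35,1.1],0],
    [[0,0.3,1.0],0],
    [[0,0.1,0.4],0],
    [[0,0,0],0],
  ],
)

```text
t: 33.6
ee_pos: [497.9, 43.3, 74.5]
orientation: [-2.299, -1.939, 0.218]
ft_force: [0.0, -1.4, -0.4]
width: 28.2
```

Run:
```python
from h import *
st();cs()
a=np.radians(-7.05);Rc=np.array([[np.cos(a),np.sin(a)],[-np.sin(a),np.cos(a)]])
P=onz('wrist',[(274,228),(274,371)],[72,72],np.load('pics/w26.npy'));print((P[:,:2]-[574,32.6])@Rc.T)
plan(cw(-78,2.0,70),80.6,1)
```

```text
t 33.6 p [497.9  43.3  74.5] yaw 80.45 tz [-0.191   0.004  -0.9816] f [ 0.  -1.4 -0.4] w 28.2 q6 -1.36
cutter x -76.8 y 1.2
[[-93.36494609   2.7629613 ]
 [  3.85367997  -1.44995229]]
from [497.9  43.3  74.5] to [496.8  44.2  70. ] dyaw 0.2
[[[0.08, -0.04, 0.46], np.float64(-0.15)]]
```

arm_command(
  increments=[
    [[0.1,0,0.4],0],
    [[0,0,0.05],0],
    [[0,0,0.05],0],
    [[0,0,0.05],0],
  ],
  gripper=0,
)

```text
t: 34.0
ee_pos: [497.2, 44.5, 69.2]
orientation: [-2.299, -1.939, 0.217]
ft_force: [-1.2, 0.3, 4.5]
width: 9.6
```

Run:
```python
from h import *
st();cs();snap('wrist','w27')
im=cv2.imread('pics/w27.png');cv2.imwrite('pics/w27z.png',cv2.resize(im[200:390,200:350],None,fx=3,fy=3,interpolation=cv2.INTER_CUBIC))
```

```text
t 34.0 p [497.2  44.5  69.2] yaw 80.44 tz [-0.1908  0.0042 -0.9816] f [-1.2  0.3  4.5] w 9.6 q6 -1.36
cutter x -77.7 y 2.4
```

View pics/w27z.png

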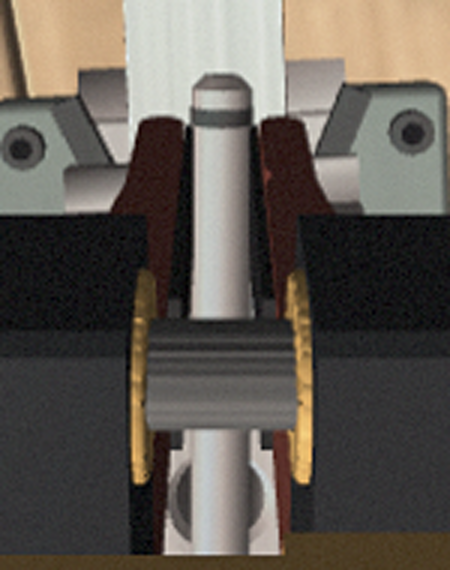

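arm_command(
  increments=[
    [[0,0,-0.1],0],
    [[0,-0.1,-0.5],0],
    [[0,-0.05,-0.5],0],
  ],
  gripper=0.105,
)

```text
t: 34.35
ee_pos: [497.6, 44.6, 80.7]
orientation: [-2.298, -1.939, 0.218]
ft_force: [-0.7, -0.3, -1.2]
width: 9.4
```

Run:
```python
from h import *
st();cs();snap('side','s28')
im=cv2.imread('pics/s28.png');cv2.imwrite('pics/s28z.png',cv2.resize(im[180:260,220:340],None,fx=6,fy=6,interpolation=cv2.INTER_CUBIC))
```

```text
t 34.35 p [497.6  44.6  80.7] yaw 80.44 tz [-0.191   0.004  -0.9816] f [-0.7 -0.3 -1.2] w 9.4 q6 -1.36
cutter x -77.3 y 2.6
```

View pics/s28z.png

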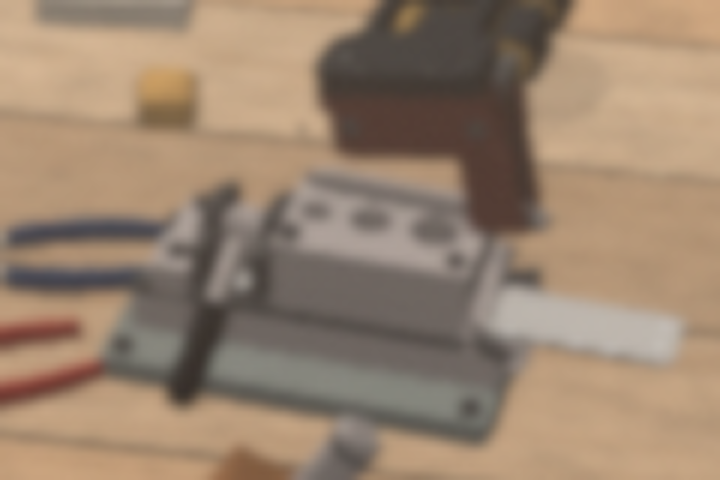

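arm_command(
  increments=[
    [[0,0,0],0],
    [[0,0,0],0],
  ],
  gripper=0.108,
)

```text
t: 34.6
ee_pos: [498.7, 44.7, 82.1]
orientation: [-2.3, -1.94, 0.215]
ft_force: [-0.0, -0.1, -0.5]
width: 9.5
```

Run:
```python
from h import *
st();cs();snap('side','s29')
im=cv2.imread('pics/s29.png');cv2.imwrite('pics/s29z.png',cv2.resize(im[190:240,260:320],None,fx=8,fy=8,interpolation=cv2.INTER_CUBIC))
```

```text
t 34.6 p [498.7  44.7  82.1] yaw 80.44 tz [-0.1884  0.0042 -0.9821] f [-0.  -0.1 -0.5] w 9.5 q6 -1.36
cutter x -76.2 y 2.8
```

View pics/s29z.png

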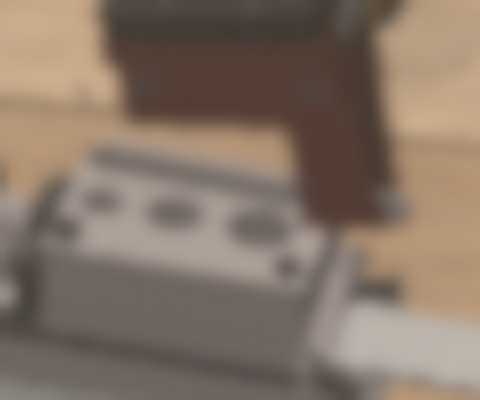

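arm_command(
  increments=[
    [[0,0,0],0],
    [[0,0,0],0],
  ],
  gripper=0.11,
)

```text
t: 34.85
ee_pos: [498.5, 44.7, 81.8]
orientation: [-2.3, -1.94, 0.215]
ft_force: [-0.0, -0.2, -0.2]
width: 10.0
```

Run:
```python
from h import *
st();cs();snap('side','s30');snap('wrist','w30')
im=cv2.imread('pics/s30.png');cv2.imwrite('pics/s30z.png',cv2.resize(im[190:240,260:320],None,fx=8,fy=8,interpolation=cv2.INTER_CUBIC))
```

```text
t 34.85 p [498.5  44.7  81.8] yaw 80.44 tz [-0.1889  0.0041 -0.982 ] f [-0.  -0.2 -0.2] w 10.0 q6 -1.36
cutter x -76.4 y 2.7
```

View pics/s30z.png

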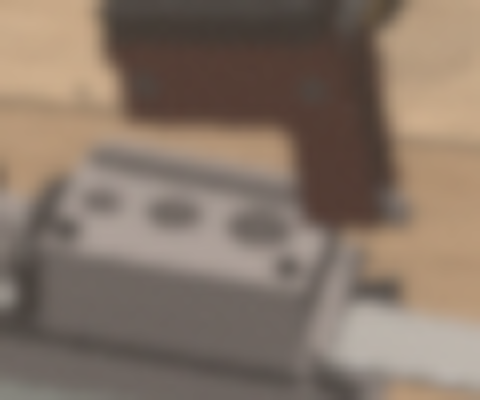

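arm_command(
  increments=[
    [[0,0,0],0],
  ],
  gripper=0.112,
)

```text
t: 35.05
ee_pos: [498.4, 44.7, 81.7]
orientation: [-2.299, -1.939, 0.215]
ft_force: [0.1, -0.3, -0.0]
width: 9.9
```

Run:
```python
from h import *
st();cs();snap('side','s31')
im=cv2.imread('pics/s31.png');cv2.imwrite('pics/s31z.png',cv2.resize(im[190:240,260:320],None,fx=8,fy=8,interpolation=cv2.INTER_CUBIC))
d=cv2.absdiff(cv2.imread('pics/s31.png'),cv2.imread('pics/s30.png'))[190:240,260:320];print(d.max(),(d>15).sum())
```

```text
t 35.05 p [498.4  44.7  81.7] yaw 80.44 tz [-0.1891  0.0041 -0.9819] f [ 0.1 -0.3 -0. ] w 9.9 q6 -1.36
cutter x -76.5 y 2.7
11 0
```

View pics/s31z.png

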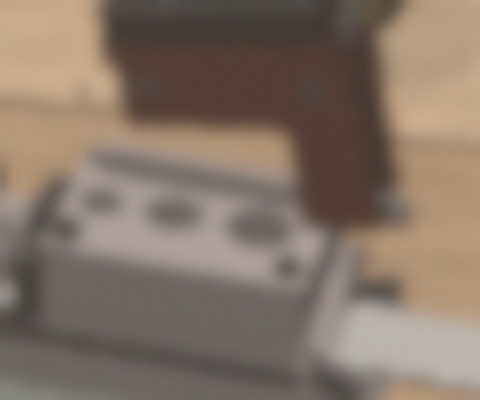

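arm_command(
  increments=[
    [[0,0,0],0],
  ],
  gripper=0.114,
)

```text
t: 35.2
ee_pos: [498.4, 44.7, 81.7]
orientation: [-2.299, -1.939, 0.216]
ft_force: [0.7, 0.1, 0.1]
width: 9.8
```

Run:
```python
from h import *
st();cs();snap('side','s32')
im=cv2.imread('pics/s32.png');cv2.imwrite('pics/s32z.png',cv2.resize(im[190:240,260:320],None,fx=8,fy=8,interpolation=cv2.INTER_CUBIC))
d=cv2.absdiff(cv2.imread('pics/s32.png'),cv2.imread('pics/s31.png'))[190:240,260:320];print(d.max(),(d>15).sum())
```

```text
t 35.2 p [498.4  44.7  81.7] yaw 80.44 tz [-0.1892  0.0041 -0.9819] f [0.7 0.1 0.1] w 9.8 q6 -1.36
cutter x -76.5 y 2.7
72 536
```

View pics/s32z.png

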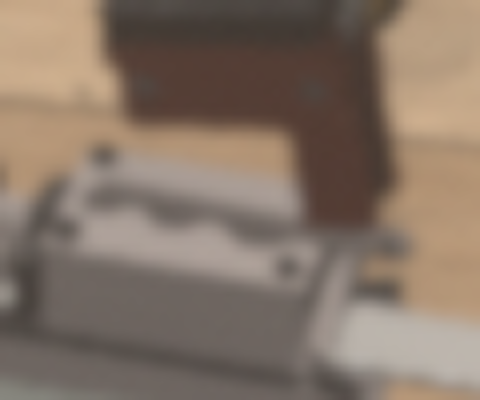

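arm_command(
  increments=[
    [[0,0.05,0.5],0],
    [[0,0.1,0.6],0],
    [[0,0,0.2],0],
  ],
  gripper=0.2,
)

```text
t: 35.55
ee_pos: [498.0, 44.4, 68.6]
orientation: [-2.3, -1.94, 0.214]
ft_force: [-1.6, -1.2, 21.7]
width: 17.3
```

Run:
```python
from h import *
st();cs();snap('wrist','w33')
im=cv2.imread('pics/w33.png');cv2.imwrite('pics/w33z.png',cv2.resize(im[200:390,200:350],None,fx=3,fy=3,interpolation=cv2.INTER_CUBIC))
```

```text
t 35.55 p [498.   44.4  68.6] yaw 80.45 tz [-0.1878  0.004  -0.9822] f [-1.6 -1.2 21.7] w 17.3 q6 -1.36
cutter x -76.8 y 2.4
```

View pics/w33z.png

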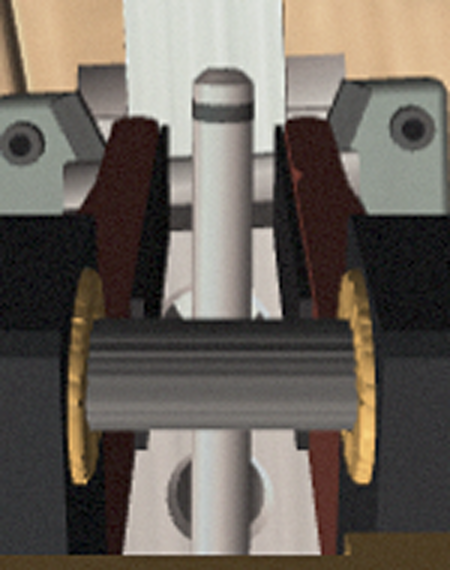

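arm_command(
  increments=[
    [[0,0,-0.05],0],
    [[0,0,0],0],
    [[0,0,0],0],
    [[0,-0.05,-0.3],0],
    [[0,-0.2,-0.8],0],
    [[0,-0.2,-0.8],0],
    [[0,-0.1,-0.5],0],
    [[0,0,0],0],
  ],
  gripper=0,
)

```text
t: 36.4
ee_pos: [496.9, 45.3, 95.2]
orientation: [-2.3, -1.939, 0.215]
ft_force: [-0.2, -0.0, -0.2]
width: 9.4
```

arm_command(
  increments=[
    [[0,0,0],0],
    [[0,0,0],0],
  ],
  gripper=0.112,
)

```text
t: 36.6
ee_pos: [497.0, 45.3, 95.6]
orientation: [-2.3, -1.94, 0.214]
ft_force: [-0.7, -0.6, -0.2]
width: 9.7
```

arm_command(
  increments=[
    [[0,0,0],0],
  ],
  gripper=0.1127,
)

```text
t: 36.7
ee_pos: [496.9, 45.3, 95.5]
orientation: [-2.3, -1.94, 0.214]
ft_force: [0.7, 0.3, 0.0]
width: 10.1
```

```bash
cat > v.py <<'E'
import sys
from h import *
st();cs();n=sys.argv[1];snap('side',n)
im=cv2.imread(f'pics/{n}.png');cv2.imwrite(f'pics/{n}z.png',cv2.resize(im[180:240,260:330],None,fx=7,fy=7,interpolation=cv2.INTER_CUBIC))
E
python3 v.py s34
```

```text
t 36.7 p [496.9  45.3  95.5] yaw 80.44 tz [-0.1883  0.0042 -0.9821] f [0.7 0.3 0. ] w 10.1 q6 -1.36
cutter x -78.1 y 3.2
```

View pics/s34z.png

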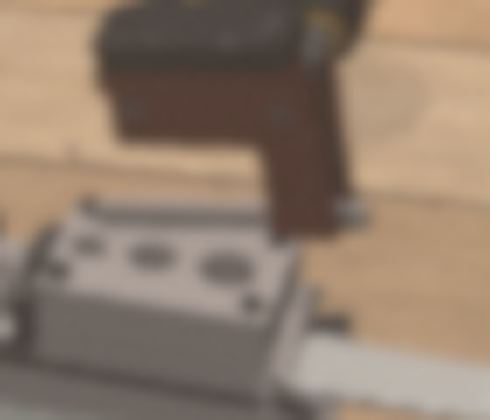

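arm_command(
  increments=[
    [[0,0,0],0],
  ],
  gripper=0.1127,
)

```text
t: 36.85
ee_pos: [496.8, 45.3, 95.3]
orientation: [-2.3, -1.94, 0.215]
ft_force: [0.1, -0.0, -0.3]
width: 9.6
```

```bash
python3 v.py s35
```

```text
t 36.85 p [496.8  45.3  95.3] yaw 80.44 tz [-0.1886  0.0041 -0.982 ] f [ 0.1 -0.  -0.3] w 9.6 q6 -1.36
cutter x -78.1 y 3.1
```

View pics/s35z.png

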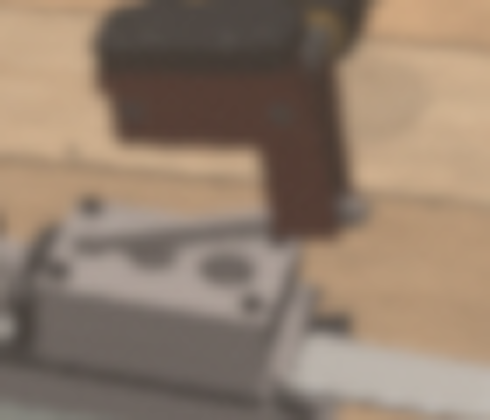

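arm_command(
  increments=[
    [[0,0.1,-0.5],0],
    [[0,0.15,-0.7],0],
  ],
  gripper=0.1125,
)

```text
t: 37.1
ee_pos: [500.7, 44.8, 106.3]
orientation: [-2.298, -1.939, 0.218]
ft_force: [0.3, 0.7, -0.8]
width: 10.1
```

```bash
python3 v.py s36
```

```text
t 37.1 p [500.7  44.8 106.3] yaw 80.45 tz [-0.1912  0.004  -0.9815] f [ 0.3  0.7 -0.8] w 10.1 q6 -1.36
cutter x -74.3 y 3.1
```

View pics/s36z.png

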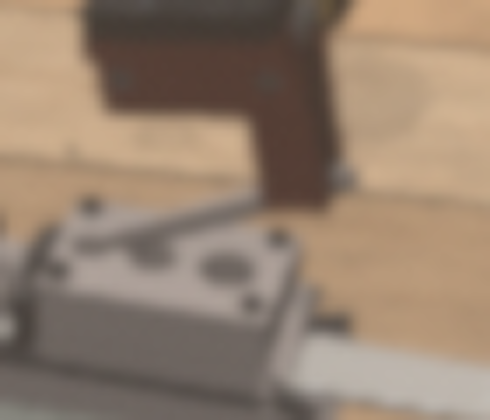

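arm_command(
  increments=[
    [[0,0.2,-0.6],0],
    [[0,0.2,-0.6],0],
    [[0,0.25,-0.6],0],
  ],
)

```text
t: 37.45
ee_pos: [512.5, 43.6, 125.5]
orientation: [-2.3, -1.94, 0.215]
ft_force: [-0.6, 0.4, 0.2]
width: 10.1
```

```bash
python3 v.py s37
```

```text
t 37.45 p [512.5  43.6 125.5] yaw 80.45 tz [-0.1887  0.0041 -0.982 ] f [-0.6  0.4  0.2] w 10.1 q6 -1.36
cutter x -62.4 y 3.3
```

View pics/s37z.png

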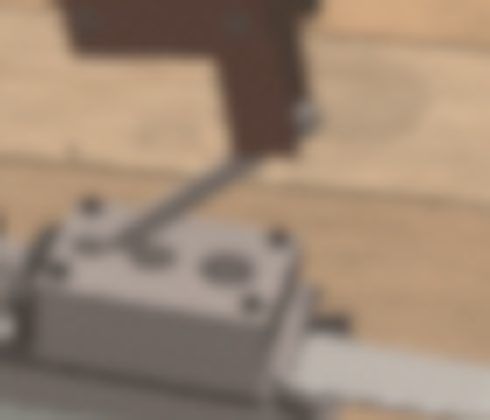

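arm_command(
  increments=[
    [[0,0.4,-0.4],0],
    [[0,0.5,-0.4],0],
    [[0,0.5,-0.35],0],
  ],
)

```text
t: 37.8
ee_pos: [530.0, 41.0, 136.2]
orientation: [-2.3, -1.94, 0.213]
ft_force: [-1.2, 0.5, 1.0]
width: 9.7
```

```bash
python3 v.py s38
```

```text
t 37.8 p [530.   41.  136.2] yaw 80.44 tz [-0.1874  0.0043 -0.9823] f [-1.2  0.5  1. ] w 9.7 q6 -1.36
cutter x -44.7 y 3.0
```

View pics/s38z.png

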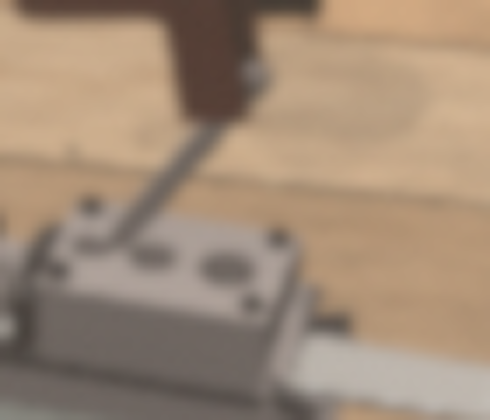

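arm_command(
  increments=[
    [[0,0.4,-0.3],0],
    [[0,0.4,-0.25],0],
    [[0,0.4,-0.2],0],
  ],
)

```text
t: 38.15
ee_pos: [545.1, 38.7, 141.9]
orientation: [-2.301, -1.941, 0.212]
ft_force: [-0.9, -0.7, 1.4]
width: 9.8
```

```bash
python3 v.py s39
```

```text
t 38.15 p [545.1  38.7 141.9] yaw 80.43 tz [-0.1863  0.0043 -0.9825] f [-0.9 -0.7  1.4] w 9.8 q6 -1.37
cutter x -29.4 y 2.5
```

View pics/s39z.png

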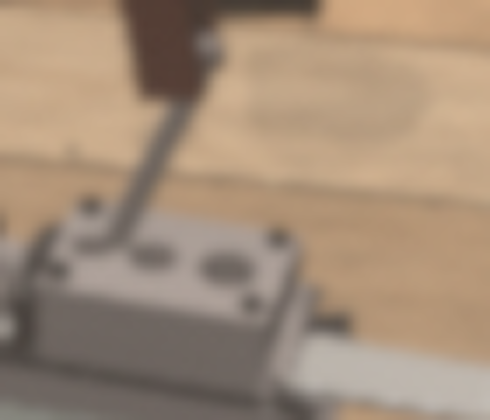

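arm_command(
  increments=[
    [[0,0.4,-0.2],0],
    [[0,0.4,-0.17],0],
    [[0,0.4,-0.14],0],
    [[0,0.3,-0.1],0],
  ],
)

```text
t: 38.6
ee_pos: [562.9, 35.8, 145.4]
orientation: [-2.302, -1.941, 0.211]
ft_force: [-0.3, -0.3, 0.2]
width: 9.6
```

```bash
python3 v.py s40; python3 -c "
from h import *
snap('wrist','w40')"
```

```text
t 38.6 p [562.9  35.8 145.4] yaw 80.43 tz [-0.1853  0.0042 -0.9827] f [-0.3 -0.3  0.2] w 9.6 q6 -1.37
cutter x -11.4 y 1.8
```

View pics/s40z.png

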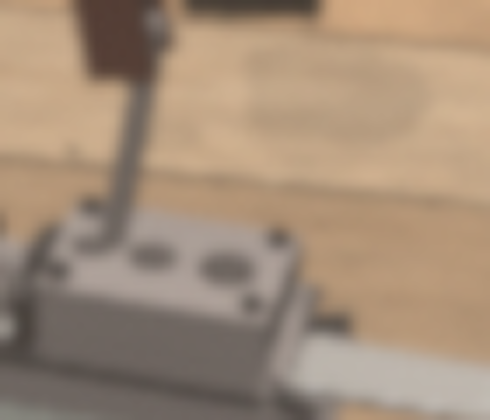

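View pics/w40.png

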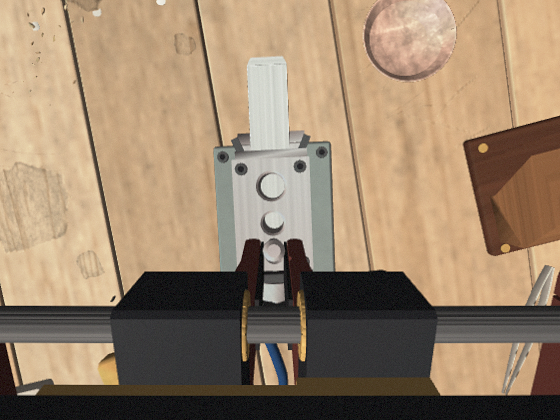

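Run:
```python
from h import *
np.set_printoptions(precision=1,suppress=True)
z=lambda p:(p-[260,180]+.5)*7-.5
print(z(proj('side',np.array([HOLE,HOLE+[0,0,80]]))))
print('mid',z(proj('side',np.array([cw(-20,0,67),cw(-5,0,67),cw(-5,0,147)]))))
T=np.load('pics/w40.npy');o=T[:3,3]
for h in(155,165):
  P=onz('wrist',[(274,250)],h,T)[0];a=np.radians(-7.05);d=P-[574,32.6,0];print(h,d[0]*np.cos(a)+d[1]*np.sin(a),-d[0]*np.sin(a)+d[1]*np.cos(a))
```

```text
[[ 88.7 247.2]
 [ 92.5  53.3]]
mid [[152.3 257.8]
 [111.  250.8]
 [115.7  56.7]]
155 -16.759214789558442 3.078402470824666
165 -18.65701170781976 3.399399732793392
```

arm_command(
  increments=[
    [[0,0,0],0],
    [[0,0,0],0],
    [[0,-0.05,-0.4],0],
    [[0,0.3,0],0],
    [[0,0.5,0.1],0],
    [[0,0,0],0],
  ],
  gripper=0,
)

```text
t: 39.3
ee_pos: [570.8, 34.5, 146.8]
orientation: [-2.301, -1.941, 0.211]
ft_force: [1.5, -0.2, 0.5]
width: 8.7
```

```bash
python3 v.py s41
python3 - <<'E'
from h import *
snap('wrist','w41')
T=np.load('pics/w41.npy')
im=cv2.imread('pics/w41.png');cv2.imwrite('pics/w41z.png',cv2.resize(im[200:310,210:340],None,fx=5,fy=5,interpolation=cv2.INTER_CUBIC))
E
```

```text
t 39.3 p [570.8  34.5 146.8] yaw 80.43 tz [-0.1856  0.0042 -0.9826] f [ 1.5 -0.2  0.5] w 8.7 q6 -1.37
cutter x -3.4 y 1.5
```

View pics/s41z.png

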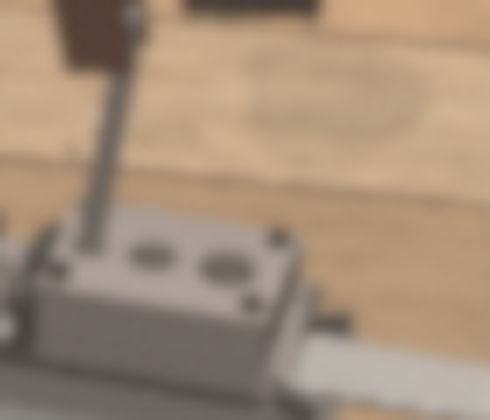

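View pics/w41z.png

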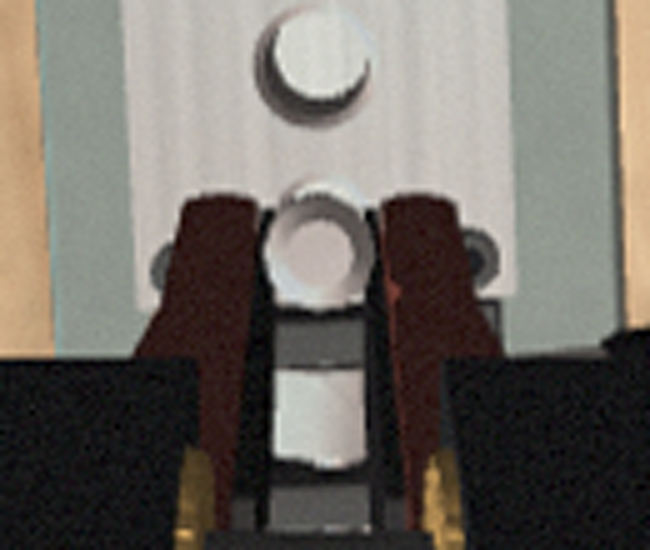

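arm_command(
  increments=[
    [[0,0.05,0.3],0],
    [[0,0.05,0.3],0],
    [[0,0.05,0.3],0],
  ],
)

```text
t: 39.7
ee_pos: [570.1, 34.4, 137.2]
orientation: [-2.301, -1.941, 0.212]
ft_force: [0.3, -0.5, -0.2]
width: 8.8
```

```bash
python3 v.py s42
```

```text
t 39.7 p [570.1  34.4 137.2] yaw 80.44 tz [-0.1859  0.0043 -0.9826] f [ 0.3 -0.5 -0.2] w 8.8 q6 -1.37
cutter x -4.1 y 1.3
```

View pics/s42z.png

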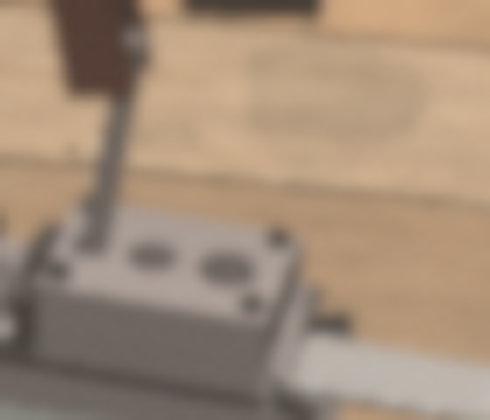

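arm_command(
  increments=[
    [[0,0,0],0],
    [[0,0.2,-0.03],0],
    [[0,0.3,-0.05],0],
    [[0,0.2,0],0],
  ],
  gripper=0.1124,
)

```text
t: 40.15
ee_pos: [576.8, 33.2, 135.9]
orientation: [-2.3, -1.94, 0.213]
ft_force: [0.7, 0.7, -0.0]
width: 10.1
```

```bash
python3 v.py s43;python3 - <<'E'
from h import *
snap('wrist','w43')
im=cv2.imread('pics/w43.png');cv2.imwrite('pics/w43z.png',cv2.resize(im[200:310,210:340],None,fx=5,fy=5,interpolation=cv2.INTER_CUBIC))
E
```

```text
t 40.15 p [576.8  33.2 135.9] yaw 80.44 tz [-0.1874  0.0042 -0.9823] f [ 0.7  0.7 -0. ] w 10.1 q6 -1.38
cutter x 2.7 y 0.9
```

View pics/s43z.png

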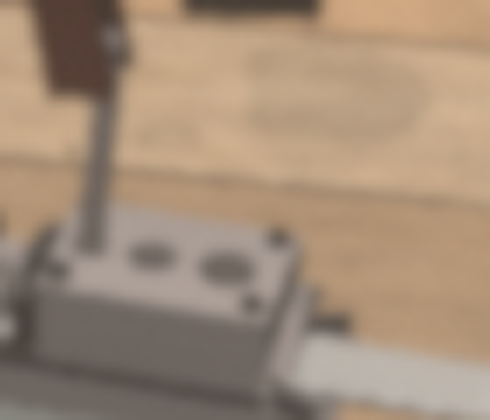

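View pics/w43z.png

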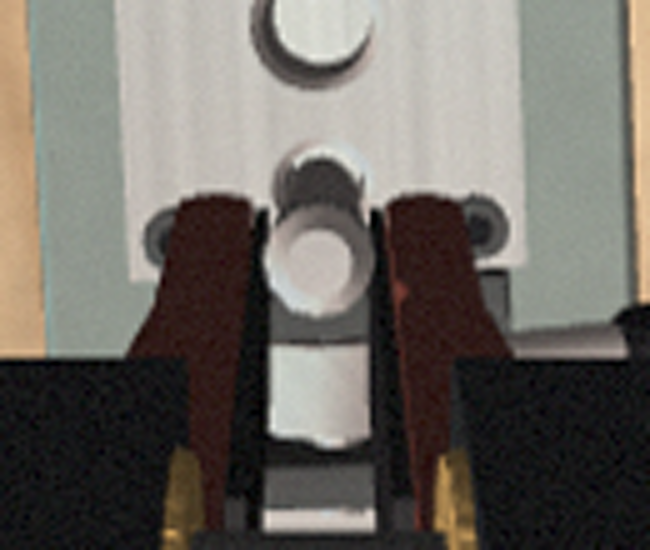

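arm_command(
  increments=[
    [[0,0.25,0.2],0],
    [[0,0.2,0.4],0],
    [[0,0.15,0.4],0],
  ],
  gripper=0.111,
)

```text
t: 40.55
ee_pos: [581.2, 32.1, 124.7]
orientation: [-2.301, -1.941, 0.212]
ft_force: [-1.2, 0.5, -1.0]
width: 9.6
```

```bash
python3 v.py s44
```

```text
t 40.55 p [581.2  32.1 124.7] yaw 80.44 tz [-0.1866  0.0044 -0.9824] f [-1.2  0.5 -1. ] w 9.6 q6 -1.38
cutter x 7.2 y 0.4
```

View pics/s44z.png

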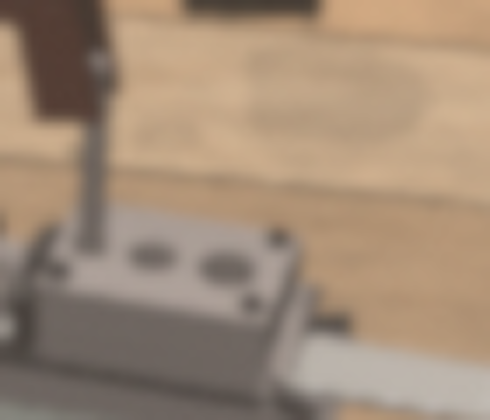

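arm_command(
  increments=[
    [[0,0,0.4],0],
    [[0,0.05,0.4],0],
    [[0,0.05,0.4],0],
  ],
)

```text
t: 40.9
ee_pos: [579.7, 32.0, 111.0]
orientation: [-2.3, -1.94, 0.213]
ft_force: [0.3, 0.6, 5.0]
width: 9.6
```

```bash
python3 v.py s45
```

```text
t 40.9 p [579.7  32.  111. ] yaw 80.44 tz [-0.1873  0.0043 -0.9823] f [0.3 0.6 5. ] w 9.6 q6 -1.38
cutter x 5.7 y 0.1
```

View pics/s45z.png

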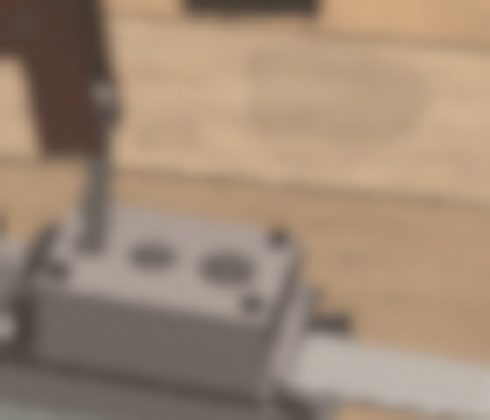

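arm_command(
  increments=[
    [[0,0,0],0],
    [[0,0,0],0],
    [[0,0,0],0],
    [[0,-0.05,-0.4],0],
    [[0,-0.2,-1.0],0],
    [[0,-0.3,-1.5],0],
    [[0,-0.3,-1.5],0],
    [[0,-0.3,-1.5],0],
    [[0,-0.3,-1.5],0],
    [[0,-0.2,-1.0],0],
    [[0,0,0],0],
  ],
  gripper=0.4,
)

```text
t: 42.05
ee_pos: [580.7, 34.7, 207.3]
orientation: [-2.303, -1.943, 0.207]
ft_force: [-1.0, -0.2, 0.5]
width: 35.5
```

```bash
python3 v.py s46;python3 - <<'E'
from h import *
snap('wrist','w46')
E
```

```text
t 42.05 p [580.7  34.7 207.3] yaw 80.44 tz [-0.1822  0.0043 -0.9833] f [-1.  -0.2  0.5] w 35.5 q6 -1.37
cutter x 6.3 y 2.9
```

View pics/s46z.png

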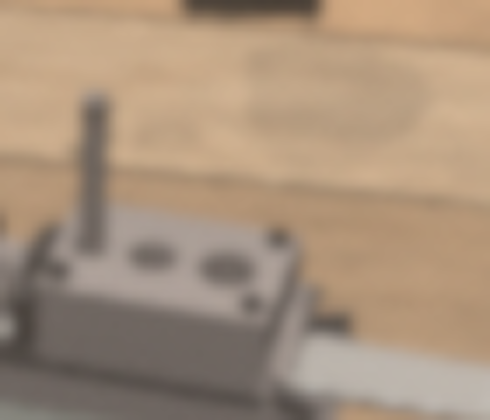

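View pics/w46.png

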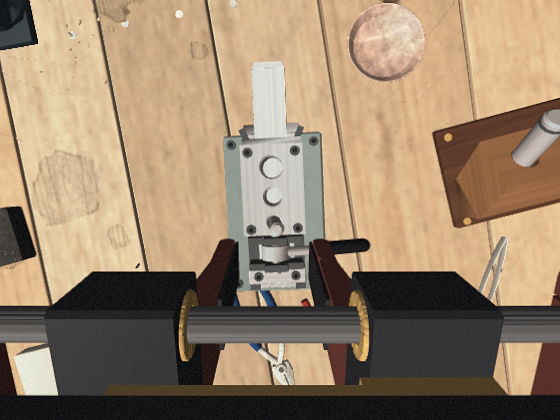

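Run:
```python
from h import *
np.set_printoptions(precision=1,suppress=True)
z=lambda p:(p-[260,180]+.5)*7-.5
print('head exp',z(proj('side',np.array([cw(3,0,133),cw(3,0,67)]))))
a=np.radians(-7.05);Rc=np.array([[np.cos(a),np.sin(a)],[-np.sin(a),np.cos(a)]])
T=np.load('pics/w46.npy')
f=lambda uv,z:((onz('wrist',uv,z,T)[:,:2]-[574,32.6])@Rc.T)
print('strip end',f([(268,63.5)],33),'head',f([(275,222)],133),'lever tip',f([(369,246)],35),'holes',f([(273,196.5),(271,166.5)],67))
im=cv2.imread('pics/w46.png');cv2.imwrite('pics/w46z.png',cv2.resize(im[50:300,210:380],None,fx=3.2,fy=2.4,interpolation=cv2.INTER_CUBIC))
im=cv2.imread('pics/s46.png');cv2.imwrite('pics/s46y.png',cv2.resize(im[185:260,225:350],None,fx=6,fy=6,interpolation=cv2.INTER_CUBIC))
```

```text
head exp [[ 92.3  88. ]
 [ 89.1 247. ]]
strip end [[-148.5    0.4]] head [[-4.  3.]] lever tip [[34.6 93.3]] holes [[-20.    0.6]
 [-46.9  -0.1]]
```

View pics/s46y.png

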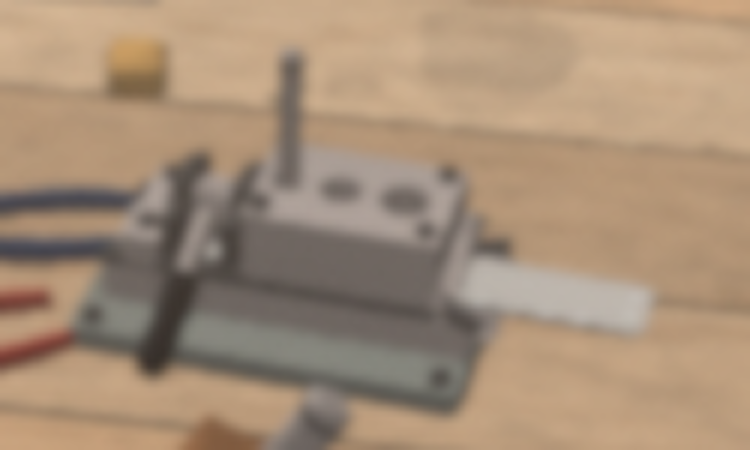

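View pics/w46z.png

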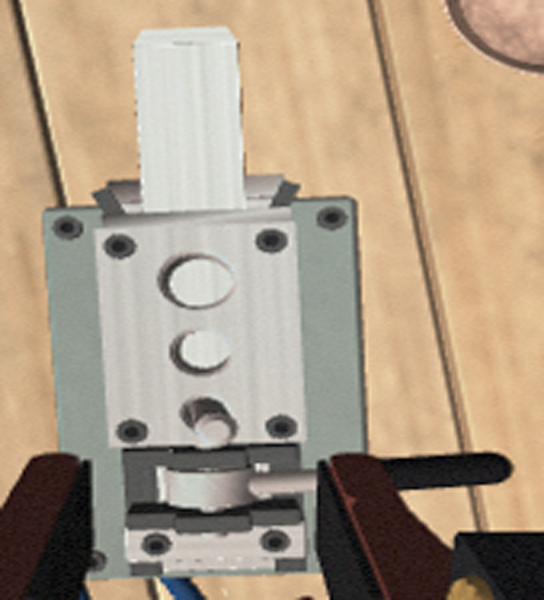

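Run:
```python
from h import *
a=np.radians(-7.05);Rc=np.array([[np.cos(a),np.sin(a)],[-np.sin(a),np.cos(a)]])
for n,c0,c1 in(('w46',258,280),('w40',255,280),('w22',262,288)):
    T=np.load(f'pics/{n}.npy');im=cv2.imread(f'pics/{n}.png').astype(float)
    s=im[40:110,c0:c1,0].mean(1);g=np.diff(s);r=g.argmax();row=40+r+.5
    P=onz('wrist',[((c0+c1)/2,row)],33,T);print(n,row,((P[:,:2]-[574,32.6])@Rc.T), np.round(s[r-3:r+5]))
```

```text
w46 61.5 [[-150.32622392    1.49752576]] [141. 141. 142. 174. 211. 216. 209. 210.]
w40 56.5 [[-150.51275948    0.84273647]] [136. 135. 135. 159. 197. 210. 205. 201.]
w22 65.5 [[-150.61888643    1.36491513]] [135. 137. 135. 154. 194. 213. 209. 203.]
```

```bash
python3 -c "
from workcell import *
print(close_job())"
```

```text
the job is handed in; nothing more can be done
None
```

The job is handed in at about 42 s: the strip is in and clamped, and the thinnest punch stands nose down in the smallest hole, resting on the strip.

**What I did**
- I slid the strip in with one regrip, until it met about 7 N at the end stop.
- I pressed the clamp lever down until it hit its hard stop, at a peak wrist force of about 67 N.
- I drew the thinnest punch from the middle bore and pushed it into the smallest hole. It met the strip with about 5 N of upward force at 34 mm depth.

**What went wrong:** On the first try at bringing the punch upright I loosened the grip too far. It fell over onto the die plate, and once more fell about 10 mm flat onto it. I regripped it near the head, let it swing nose down against the plate, brought it upright, and then put it in. The tool also drifted to about 11° off vertical during the job.

**Last checks**
- **Strip:** its near end measured at -150.3 mm, against -150 mm for home.
- **Lever:** in the last picture its tip is 93 mm out from the cutter's centre line, which fits fully down.
- **Punch:** it stands nearly upright in the hole, with its head leaning slightly to the left. Its head looked about 3–4 mm lower than expected in the blurred side view, which does not quite agree with the 34 mm depth.
- **Other things:** I saw no movement of the copper dish or the large punch. I did not check the middle punch, the wax or the ring clamp closely at the end.
- **Robot:** the gripper was open and well above everything at hand-in.

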